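# Lay up a carved panel in its jig and lock it with sliding hold-down plates

### The arm

A 6-joint arm with a two-finger parallel gripper is mounted at the origin on the work surface. World frame = base frame: x ahead of the robot, y to its left, z up, the work surface at z = 0. Lengths are in m, angles in degrees, forces in N, time in s.
With the tool pointing down it reaches from about 0.3 to 0.95 m from the base axis. Payload 3.1 kg.
Tool frame: the origin (TCP) lies on the centre line of the jaws, within the pads' length; the fingertips stand 17 mm ahead of it and the grasp point (between the pads) lies 2 mm behind it; z points along the fingers, y is the direction in which the jaws open and shut (so a half turn about z gives the same grasp; the last joint's range is limited). The gripper opens to 85 mm and grips with 20 to 120 N. Pads are 22 mm wide; open, the fingers measure 114 mm over their backs; the gripper's body (76 mm by 85 mm) begins 54 mm behind the grasp point. The pads swing forward as they close: fully open they stand 13 mm farther back than shut.
Start: joints at [-67.764, 17.653, 93.61, -0, 68.738, -3.994], TCP at [0.276, -0.561, 0.248] pointing down, gripper open.
Joint ranges: [-175.34, 175.34], [-45.06, 112.39], [2.9, 150.54], [-68.45, 248.45], [3.09, 151.38], [-168.51, 168.51]. Speed limits (degrees/s): [159.86, 159.86, 180, 180, 180, 180].

### API

Orientations are given as [roll, pitch, yaw] about the fixed x, y, z axes, in that order (R = Rz(yaw) Ry(pitch) Rx(roll)).
In Python, from station import ctrl, capture, camera_params gives the robot as it stands.
- The arm moves only by the shell command python3 -m handwheel 'ROWS' [FORCE]. ROWS is JSON, a list of rows, each a list of 3 entries, a list of its own where there are three numbers: the shift along the tool's x, y, z in cm, then the turn, a rotation vector about the tool's x, y, z in rad, then the opening, from 0 (shut) to 1 (fully open). A call has exactly 5 rows; each row is the pose to reach, as a shift and turn from the pose measured when the call began, along the tool's axes at that moment; what a row does not reach only later rows make up. A row lasts 1/8 s, in which the tool goes at most 62.5 mm and 10.7 degrees, less where a joint would pass 70% of its speed; a pose out of reach is approached as far as the arm can. A call with a gripper value outside its range is refused whole. The fingers move at their own pace and stop on an object; FORCE is the grip in N (left out, the last holds). Time passes only in rows, so rows that repeat a pose let the fingers close, or fill a call up. It gives the time, the measured TCP pose, the force and the opening at its end, in the units of the state.
- ctrl.get_state(): the state, without advancing time (a new reading comes with each control period).
- capture(name): name is "scene" or "top" or "wrist"; returns (picture, depth): 384x512x3 uint8, blue, green, red; 384x512 float32, m along the optical axis (not along the pixel's ray), 0 where there is no reading.
- camera_params(name): a dict with "fx", "fy", "cx", "cy" (pixels), "rvec" (rotation vector, rad) and "tvec" (3), from world to camera coordinates, as OpenCV has them. Camera axes: x right, y down, z forward; pixel columns grow to the right and rows downward; lengths in m; the calibration is good to about 2 mm. A picture is of the moment at which its call begins: read the wrist's pose just before it. camera_params takes no time and is no camera call; for the wrist camera it gives the pose at the moment of the call.
- ctrl.sign_off(): hands the job in, once; it reports no verdict.
The state is a dict: "time_s": time; "qpos": joint angles; "qvel": joint speeds; "tau": joint torques, N m; "tcp_pos": TCP position; "ee_rot": TCP orientation; "contact_force": force on the tool from outside, world axes, zero at the start; "moment": the same for the moment, N m; "opening": opening from 0.0 (shut) to 1.0 (fully open).
Only numpy, scipy, OpenCV 4.12 (cv2) and the standard library are available. Lean on these libraries where they do the work, as an engineer would, in place of code of your own. Each camera call takes 0.05 s, during which the arm holds its last target.

### The job

Lay up the panel in the jig's pocket, flat and square: first the thick back, then the frame with the window, then the face with its rosette up, letting go of each before bringing the next. Then lock it down: slide every hold-down plate that lies on the jig in from its own landing, under the lips, until its hole is over the pin and it drops flat on its seat. Leave the bottles, tools and offcuts around the jig where they are.

Things in the scene. Friction and masses are not known exactly. Their poses are not given: they have to be found in the camera images.
- jig: Wooden lay-up jig fixed to the bench, base board 256 (x) x 376 (y) x 6 mm. Origin: centre of its underside, z = bench top; x away from the robot. A pocket in the middle; at its corners four station blocks a to d, 78 mm wide, centred at jig x = -85 or +85 mm. A block's sunken seat spans |jig y| 33 to 106 mm, its landing 106 to 185 mm. Each seat has a pin, and guides with lips over it.
- pocket (a point): Centre of the pocket's floor, 6 mm above the bench; axes as the jig's. The pocket is open above, 176 mm (x) by 66 mm (y). Its long walls are the inner faces of the blocks (64 mm above the bench); between the blocks, pocket x -46 to 46 mm, a gap on both long sides is free for fingers down to the base board. End stops 58 mm above the bench close the short ends.
- guide (a point): Middle between the two aluminium guides of station a, at seat height; the same on all stations. The guides stand 62 mm apart at |jig y| 38 to 71 mm. Lips on them reach 5 mm inwards over the plate's edges, 52 mm free between them; lip underside 83.5 mm and top 88.5 mm above the bench. So a plate gets to its pin only by sliding in from the landing, under the lips.
- landing (a point): Middle of the landing of station a, on its surface: a flat shelf 71.5 mm above the bench, 7.5 mm higher than the seat (64 mm), no guides beside it; the same on all stations. The plates start here.
- back: Back of the panel: plain solid pale wooden board 170 x 60 x 26 mm (the thickest one), lying flat. Origin at the centre of its underside, x along its length, y across, z up.
- frame: Frame spacer: plywood board 170 x 60 x 14 mm with a 110 x 32 mm window through it, lying flat. Origin at the centre of its underside, x along its length, y across.
- face: Face of the panel: pale wooden board 170 x 60 x 16 mm with a round carved rosette (diameter 42 mm, 10 mm high) standing on the middle of its upper side; rosette up. Origin at the centre of its underside, x along its length, y across.
- pin_a (a point): Foot of the fixed steel pin of station a (near the robot, on the jig's +y side): on its axis, at seat height 64 mm above the bench; axes as the jig's. Pin diameter 14 mm, 6.5 mm high, top chamfered and 1 mm lower than the landing. At |jig x| 85 mm, |jig y| 55 mm.
- pin_b (a point): Foot of the fixed steel pin of station b (far from the robot, +y side): on its axis, at seat height 64 mm above the bench; axes as the jig's. Pin diameter 14 mm, 6.5 mm high, top chamfered and 1 mm lower than the landing. At |jig x| 85 mm, |jig y| 55 mm.
- pin_c (a point): Foot of the fixed steel pin of station c (near the robot, -y side): on its axis, at seat height 64 mm above the bench; axes as the jig's. Pin diameter 14 mm, 6.5 mm high, top chamfered and 1 mm lower than the landing. At |jig x| 85 mm, |jig y| 55 mm.
- pin_d (a point): Foot of the fixed steel pin of station d (far from the robot, -y side): on its axis, at seat height 64 mm above the bench; axes as the jig's. Pin diameter 14 mm, 6.5 mm high, top chamfered and 1 mm lower than the landing. At |jig x| 85 mm, |jig y| 55 mm.
- plate_a: Loose steel hold-down plate of station a (may be absent), 80 x 56 x 8 mm, 250 g. Origin: centre of its 21 mm hole, at the underside; x points to its nose, which faces the pocket. Nose 34 mm ahead of the origin, tail 46 mm behind. Grip block on top: centre 28 mm behind the origin, 26 mm along x, 40 mm along y, 8 to 42 mm above the underside. Over the pin, the tail clears the landing by 5 mm.
- plate_b: Loose steel hold-down plate of station b (may be absent), 80 x 56 x 8 mm, 250 g. Origin: centre of its 21 mm hole, at the underside; x points to its nose, which faces the pocket. Nose 34 mm ahead of the origin, tail 46 mm behind. Grip block on top: centre 28 mm behind the origin, 26 mm along x, 40 mm along y, 8 to 42 mm above the underside. Over the pin, the tail clears the landing by 5 mm.
- plate_c: Loose steel hold-down plate of station c (may be absent), 80 x 56 x 8 mm, 250 g. Origin: centre of its 21 mm hole, at the underside; x points to its nose, which faces the pocket. Nose 34 mm ahead of the origin, tail 46 mm behind. Grip block on top: centre 28 mm behind the origin, 26 mm along x, 40 mm along y, 8 to 42 mm above the underside. Over the pin, the tail clears the landing by 5 mm.
- plate_d: Loose steel hold-down plate of station d (may be absent), 80 x 56 x 8 mm, 250 g. Origin: centre of its 21 mm hole, at the underside; x points to its nose, which faces the pocket. Nose 34 mm ahead of the origin, tail 46 mm behind. Grip block on top: centre 28 mm behind the origin, 26 mm along x, 40 mm along y, 8 to 42 mm above the underside. Over the pin, the tail clears the landing by 5 mm.
- glue: Bystander: white glue bottle, 60 mm across, 150 mm tall; origin under its centre.
- spray: Bystander: metal spray can, 62 mm across, 150 mm tall; origin under its centre.
- gouge: Bystander: carving gouge with wooden handle, 200 mm long, lying along its x.
- mallet: Bystander: turned carver's mallet standing on its head, 86 mm across, 215 mm tall; origin under its centre.
- offcut: Bystander: wooden offcut 90 x 50 x 35 mm.
There are look-alikes about, which are no part of the job. Of the things shaped like the frame, the plywood one is meant. What is shaped like the plate_d but purple is not meant.

How it is judged:
By the outcome, as a careful person would: the job done as asked, in the order asked, and still so for the second after the job is handed in, with the robot touching nothing.
Of plate_a, plate_b, plate_c, plate_d only 2 to 4 are there at a start; the rules pass over those that are not, and their reading is None.
At some moment in a run one of back, frame, face may be knocked a few centimetres aside while the robot is not near it.
Once in a run the grip may slacken for a moment while it holds something.
It also fails if it takes over 208 s, if anything falls off the work surface, if the arm or the gripper's body presses on something with over 40 N, if the wrist force passes 120 N, or if a joint passes its speed limit or range.

## Working session

There is one attempt and no reset: what is moved stays moved. The work goes in short steps, Python scripts to look and compute and a shell command to move; the robot and the scene stay as the last step left them, time stands still between calls to the robot, and variables do not carry over. Pictures are saved under pics/ and viewed, and the job is handed in when it is done.

```bash
ls; mkdir -p pics; python3 - <<'E'
from station import ctrl,capture,camera_params
import cv2,numpy as np
print(ctrl.get_state())
for n in ["scene","top","wrist"]:
    im,d=capture(n); np.savez(f'pics/{n}0.npz',im=im,d=d,**camera_params(n)); cv2.imwrite(f'pics/{n}0.png',im)
    print(n,camera_params(n))
E
```

```text
pics
{'time_s': 0.0, 'qpos': array([-6.77655650e+01,  1.77051433e+01,  9.36913527e+01,  1.06526201e-03,
        6.87379564e+01, -3.99536751e+00]), 'qvel': array([-0.03182892,  0.07848185, -0.0295681 , -0.02232652, -0.03906448,
       -0.11479046]), 'tau': array([-6.46917579e-04, -4.15251303e+01, -2.76661885e+01, -9.41380495e-05,
        1.01629031e-02,  3.40603876e-06]), 'tcp_pos': array([ 0.2758906 , -0.55991722,  0.24702487]), 'ee_rot': array([-1.79865943e+02, -1.03575043e-02,  2.62294029e+01]), 'contact_force': array([ 0.16329426, -0.59759712,  0.05291827]), 'moment': array([-0.00035081,  0.00480854,  0.01858612]), 'opening': 0.9960339799161119}
scene {'fx': 460.2462019580928, 'fy': 460.2462019580928, 'cx': 255.98925390896233, 'cy': 185.08676101042363, 'rvec': array([ 0.74703984,  2.61563168, -1.13082474]), 'tvec': array([ 0.46247095, -0.12819647,  1.49391672])}
top {'fx': 449.56511910882654, 'fy': 449.56511910882654, 'cx': 254.96547234844456, 'cy': 194.01425748173799, 'rvec': array([ 2.15455935, -2.14574156,  0.11036709]), 'tvec': array([-0.01058854,  0.50713272,  1.58035197])}
wrist {'fx': 308.59540451362653, 'fy': 308.59540451362653, 'cx': 252.05735095450214, 'cy': 199.93214607916957, 'rvec': array([-2.47046391,  1.53639439,  0.20843521]), 'tvec': array([-0.62337478, -0.03529546,  0.37932165])}
```

View pics/scene0.png

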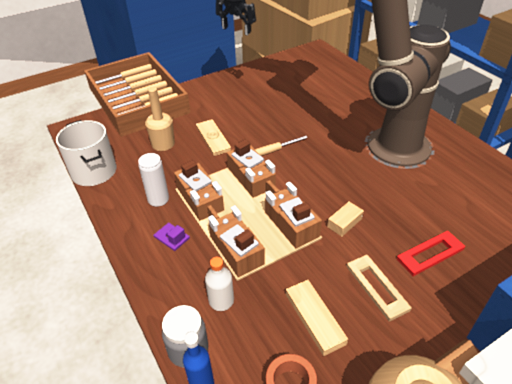

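View pics/top0.png

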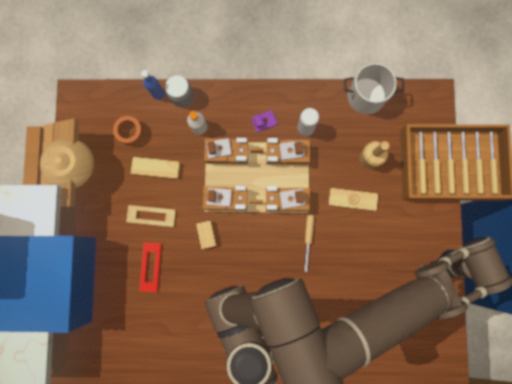

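View pics/wrist0.png

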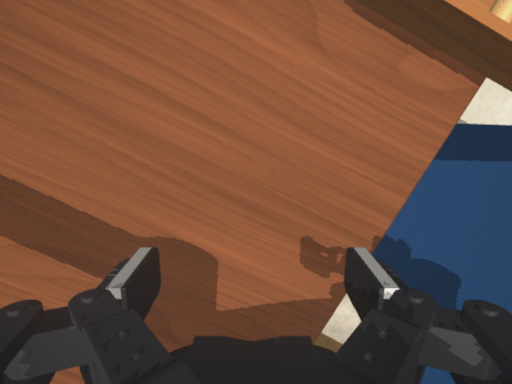

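```bash
cat > h.py <<'E'
from station import ctrl,capture,camera_params
import cv2,numpy as np
from scipy.spatial.transform import Rotation as Ro
def shot(name,tag=None):
    p=camera_params(name); im,d=capture(name)
    if tag: cv2.imwrite(f'pics/{tag}.png',im)
    return im,d,p
def cloud(d,p):
    v,u=np.mgrid[:d.shape[0],:d.shape[1]]
    X=np.stack([(u-p['cx'])/p['fx']*d,(v-p['cy'])/p['fy']*d,d],-1)
    R=cv2.Rodrigues(p['rvec'])[0]
    W=(X-p['tvec'])@R
    W[d<=0]=np.nan
    return W
def ray(p,uv,z):
    R=cv2.Rodrigues(p['rvec'])[0]; c=-R.T@p['tvec']
    uv=np.atleast_2d(uv).astype(float)
    dd=np.c_[(uv[:,0]-p['cx'])/p['fx'],(uv[:,1]-p['cy'])/p['fy'],np.ones(len(uv))]@R
    return c+dd*((z-c[2])/dd[:,2])[:,None]
def proj(p,P):
    return cv2.projectPoints(np.atleast_2d(P).astype(float),p['rvec'],p['tvec'],np.array([[p['fx'],0,p['cx']],[0,p['fy'],p['cy']],[0,0,1.]]),None)[0][:,0]
def crop(im,x0,y0,x1,y1,s,tag):
    cv2.imwrite(f'pics/{tag}.png',cv2.resize(im[y0:y1,x0:x1],None,fx=s,fy=s,interpolation=cv2.INTER_CUBIC))
def st(): 
    s=ctrl.get_state(); print('t%.2f'%s['time_s'],s['tcp_pos'].round(4),s['ee_rot'].round(2),'F',s['contact_force'].round(1),'op %.3f'%s['opening']); return s
def delta(pos,yaw=None):
    """shift (cm) and turn (rad) in tool axes to reach pos with tool down at yaw (mod 180 nearest)"""
    s=ctrl.get_state(); R=Ro.from_euler('xyz',s['ee_rot'],degrees=True)
    y0=s['ee_rot'][2]
    if yaw is None: yaw=y0
    d=(yaw-y0+90)%180-90
    T=Ro.from_euler('xyz',[180,0,y0+d],degrees=True)
    print('shift cm',(R.inv().apply(np.array(pos)-s['tcp_pos'])*100).round(2),'turn rad',(R.inv()*T).as_rotvec().round(3),'yaw->',round(y0+d,1))
E
python3 - <<'E'
from h import *
for n in ["top","scene"]:
    z=np.load(f'pics/{n}0.npz'); p={k:z[k] for k in z.files}; W=cloud(z['d'],p)
    if n=='top':
        for uv in [(100,300),(155,168),(136,209),(356,200),(207,236),(257,175),(240,178),(220,150),(295,150),(220,198),(262,120),(310,120),(197,122)]:
            print(uv,W[uv[1],uv[0]].round(4))
    crop(z['im'],*((180,80,340,230) if n=='top' else (160,110,340,290)),4.4 if n=='top' else 3.3,n+'0c')
E
```

```text
(100, 300) [ 0.1277  0.5443 -0.0013]
(155, 168) [0.601  0.3542 0.031 ]
(136, 209) [0.4531 0.4224 0.015 ]
(356, 200) [ 0.4874 -0.3698  0.0249]
(207, 236) [0.3564 0.1605 0.0351]
(257, 175) [ 0.5798 -0.0152  0.0085]
(240, 178) [0.5695 0.0472 0.0031]
(220, 150) [0.6593 0.1156 0.069 ]
(295, 150) [ 0.6509 -0.1471  0.1081]
(220, 198) [0.4878 0.1128 0.0719]
(262, 120) [nan nan nan]
(310, 120) [ 0.7447 -0.1952  0.1508]
(197, 122) [0.7494 0.1931 0.1105]
```

View pics/top0c.png

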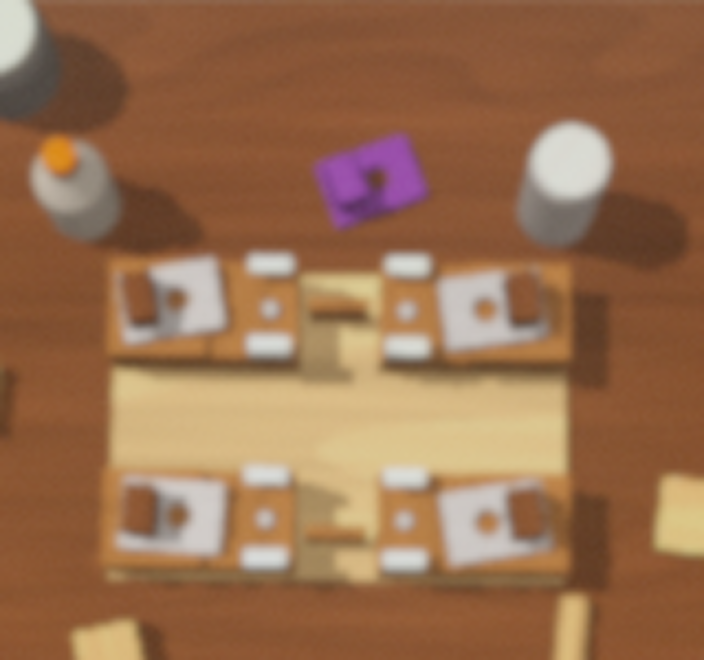

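View pics/scene0c.png

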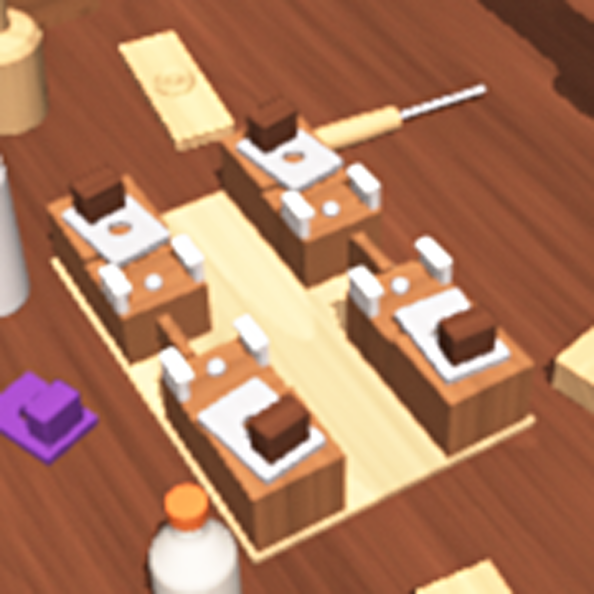

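```bash
python3 - <<'E'
from h import *
z=np.load('pics/top0.npz'); p={k:z[k] for k in z.files}; im=z['im']
hsv=cv2.cvtColor(im,cv2.COLOR_BGR2HSV)
for n,uv in dict(back=(155,168),frame=(132,215),face=(335,199),off=(207,236),jig=(257,185)).items(): print(n,hsv[uv[1],uv[0]])
m=cv2.inRange(hsv,(12,50,120),(32,190,255))
m=cv2.morphologyEx(m,cv2.MORPH_OPEN,np.ones((2,2)))
for c in cv2.findContours(m,cv2.RETR_EXTERNAL,cv2.CHAIN_APPROX_NONE)[0]:
    if cv2.contourArea(c)<200: continue
    r=cv2.minAreaRect(c)
    for zz in (0.006,.014,.016,.026):
        b=ray(p,cv2.boxPoints(r),zz)[:,:2]; e=b[1]-b[0],b[2]-b[1]
        l=[np.linalg.norm(k) for k in e]; k=e[int(l[1]>l[0])]
        if zz in(.006,.026): print(np.round(r[0]),zz,b.mean(0).round(4),np.round(l,3),round(np.degrees(np.arctan2(k[1],k[0]))%180,1))
E
```

```text
back [ 23  97 219]
frame [ 19  98 214]
face [ 22  99 219]
off [ 20 107 219]
jig [ 20  93 219]
[303. 364.] 0.006 [-0.0851 -0.1788] [0.058 0.146] 22.1
[303. 364.] 0.026 [-0.0802 -0.1771] [0.057 0.145] 22.1
[248. 359.] 0.006 [-0.0684  0.0115] [0.158 0.161] 0.1
[248. 359.] 0.026 [-0.0637  0.0109] [0.156 0.159] 0.1
[361. 344.] 0.006 [-0.0137 -0.3792] [0.05  0.186] 19.1
[361. 344.] 0.026 [-0.0097 -0.375 ] [0.05  0.184] 19.1
[226. 310.] 0.006 [0.0957 0.0939] [0.075 0.121] 0.6
[226. 310.] 0.026 [0.0984 0.0923] [0.074 0.119] 0.6
[285. 315.] 0.006 [ 0.0831 -0.1152] [0.111 0.18 ] 21.6
[285. 315.] 0.026 [ 0.0859 -0.1142] [0.11  0.177] 21.6
[490. 268.] 0.006 [ 0.2505 -0.8389] [0.031 0.107] 22.1
[490. 268.] 0.026 [ 0.2513 -0.8291] [0.031 0.106] 22.1
[278. 197.] 0.006 [ 0.5048 -0.0877] [0.524 1.222] 87.1
[278. 197.] 0.026 [ 0.5024 -0.0871] [0.517 1.207] 87.1
[ 59. 152.] 0.006 [0.6671 0.7195] [0.409 0.265] 0.2
[ 59. 152.] 0.026 [0.6628 0.7102] [0.404 0.262] 0.2
[445. 146.] 0.006 [ 0.692  -0.7037] [0.397 0.482] 89.9
[445. 146.] 0.026 [ 0.6874 -0.6955] [0.392 0.476] 89.9
[266.  80.] 0.006 [ 0.9394 -0.0463] [0.585 0.012] 89.9
[266.  80.] 0.026 [ 0.9317 -0.0462] [0.578 0.012] 89.9
```

```bash
cat >> h.py <<'E'
def wood(im,vmin=175):
    return cv2.inRange(cv2.cvtColor(im,cv2.COLOR_BGR2HSV),(14,40,vmin),(32,160,255))
def rects(m,p,zz,amin=200,show=True):
    out=[]
    for c in cv2.findContours(m,cv2.RETR_EXTERNAL,cv2.CHAIN_APPROX_NONE)[0]:
        if cv2.contourArea(c)<amin: continue
        r=cv2.minAreaRect(c)
        b=ray(p,cv2.boxPoints(r),zz)[:,:2]; e=b[1]-b[0],b[2]-b[1]
        l=[np.linalg.norm(k) for k in e]; k=e[int(l[1]>l[0])]
        a=np.degrees(np.arctan2(k[1],k[0]))%180
        out.append((r[0],b.mean(0),l,a))
        if show: print('px',np.round(r[0]),'z',zz,'xy',b.mean(0).round(4),'size',np.round(l,3),'ang %.1f'%a)
    return out
E
python3 - <<'E'
from h import *
z=np.load('pics/top0.npz'); p={k:z[k] for k in z.files}; im=z['im']
rects(wood(im),p,.02)
E
```

```text
px [205. 234.] z 0.02 xy [0.3634 0.1683] size [0.052 0.093] ang 13.5
px [150. 215.] z 0.02 xy [0.4296 0.369 ] size [0.063 0.172] ang 84.5
px [353. 199.] z 0.02 xy [ 0.4925 -0.3598] size [0.062 0.172] ang 82.9
px [154. 167.] z 0.02 xy [0.6064 0.359 ] size [0.062 0.173] ang 84.3
px [256. 176.] z 0.02 xy [ 0.5736 -0.0113] size [0.381 0.253] ang 90.0
px [478. 166.] z 0.02 xy [ 0.6135 -0.8124] size [0.052 0.189] ang 10.6
px [376. 152.] z 0.02 xy [ 0.6636 -0.4452] size [0.091 0.081] ang 90.0
px [463. 165.] z 0.02 xy [ 0.6156 -0.7572] size [0.047 0.197] ang 8.2
px [449. 164.] z 0.02 xy [ 0.6215 -0.7091] size [0.051 0.206] ang 9.4
px [434. 165.] z 0.02 xy [ 0.6174 -0.6523] size [0.051 0.211] ang 2.6
px [421. 164.] z 0.02 xy [ 0.6202 -0.6072] size [0.031 0.206] ang 0.4
px [ 57. 114.] z 0.02 xy [0.8112 0.7276] size [0.584 0.387] ang 150.4
px [266.  47.] z 0.02 xy [ 1.0666 -0.045 ] size [0.245 0.602] ang 89.1
px [445.  42.] z 0.02 xy [ 1.0823 -0.7115] size [0.316 0.536] ang 80.8
px [308.  27.] z 0.02 xy [ 1.1459 -0.2037] size [0.202 0.095] ang 156.6
px [113.  34.] z 0.02 xy [1.1178 0.5357] size [0.871 0.274] ang 89.7
```

```bash
python3 - <<'E'
from h import *
s=st(); p=camera_params('wrist'); R=cv2.Rodrigues(p['rvec'])[0]; c=-R.T@p['tvec']
T=Ro.from_euler('xyz',s['ee_rot'],degrees=True)
print('cam in tool',T.inv().apply(c-s['tcp_pos']).round(4),'axes in tool (rows x,y,z)',T.inv().apply(R).round(3))
delta([0.48,-0.01,0.42],90)
E
```

```text
t0.15 [ 0.276  -0.5601  0.2473] [-1.7989e+02 -1.0000e-02  2.6230e+01] F [ 0.7 -0.6 -0.4] op 0.997
cam in tool [ 0.0658 -0.0004 -0.1266] axes in tool (rows x,y,z) [[-0.     1.     0.   ]
 [-0.965 -0.    -0.263]
 [-0.263 -0.     0.965]]
shift cm [ 42.62 -40.36 -17.19] turn rad [-2.000e-03 -1.000e-03 -1.113e+00] yaw-> 90.0
```

```bash
python3 -m handwheel '[[[4,-4,-4],[0,0,-0.11],1],[[8,-8,-8],[0,0,-0.22],1],[[12.5,-12,-11],[0,0,-0.33],1],[[17,-16,-14],[0,0,-0.44],1],[[21,-20,-17],[0,0,-0.55],1]]'; python3 -c "
from h import *
delta([0.48,-0.01,0.42],90)"
```

```text
time_s: 0.78
tcp_pos: [0.3691, -0.3065, 0.407]
ee_rot: [-179.9, -0.1, 57.9]
contact_force: [0.7, -0.1, 1.0]
opening: 0.999
shift cm [31.02 -6.35 -1.25] turn rad [-0.001 -0.002 -0.56 ] yaw-> 90.0
```

```bash
python3 -m handwheel '[[[6,-1.3,-0.5],[0,0,-0.11],1],[[12,-2.6,-1],[0,0,-0.22],1],[[18,-4,-1.2],[0,0,-0.33],1],[[25,-5,-1.2],[0,0,-0.45],1],[[31,-6.3,-1.2],[0,0,-0.56],1]]'; python3 - <<'E'
from h import *
st(); im,d,p=shot('wrist','w1'); np.savez('pics/w1.npz',im=im,d=d,**p); st()
E
```

```text
time_s: 1.4
tcp_pos: [0.4782, -0.0151, 0.4195]
ee_rot: [180.0, -0.1, 90.2]
contact_force: [-0.1, -0.6, 1.1]
opening: 1.0
t1.40 [ 0.4782 -0.0151  0.4195] [ 1.7999e+02 -9.0000e-02  9.0220e+01] F [-0.1 -0.6  1.1] op 1.000
t1.45 [ 0.4799 -0.0075  0.4193] [179.89  -0.61  90.76] F [1.6 3.9 0.3] op 1.001
```

View pics/w1.png

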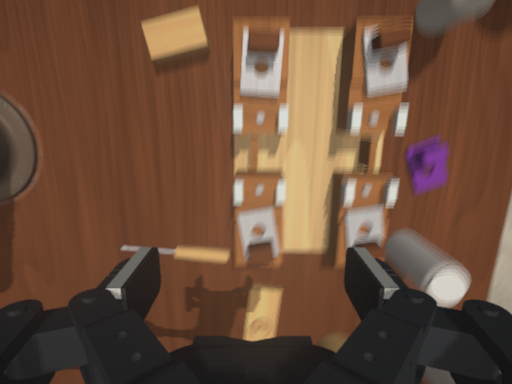

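```bash
python3 - <<'E'
from h import *
for i in range(3): st(); im,d,p=shot('wrist','w2')
np.savez('pics/w2.npz',im=im,d=d,**p); st()
crop(im,225,10,420,275,2.2,'w2c')
E
```

```text
t1.45 [ 0.4799 -0.0075  0.4193] [179.89  -0.61  90.76] F [1.6 3.9 0.3] op 1.001
t1.50 [ 0.4787 -0.0115  0.4191] [-179.97   -0.3    90.55] F [-0.1 -0.1 -0.4] op 1.000
t1.55 [ 0.478  -0.0142  0.419 ] [-1.7991e+02 -1.3000e-01  9.0350e+01] F [ 0.  -0.4 -0.2] op 0.998
t1.60 [ 0.4777 -0.016   0.419 ] [-1.799e+02 -8.000e-02  9.018e+01] F [-0.2 -0.4 -1.4] op 1.002
```

View pics/w2c.png

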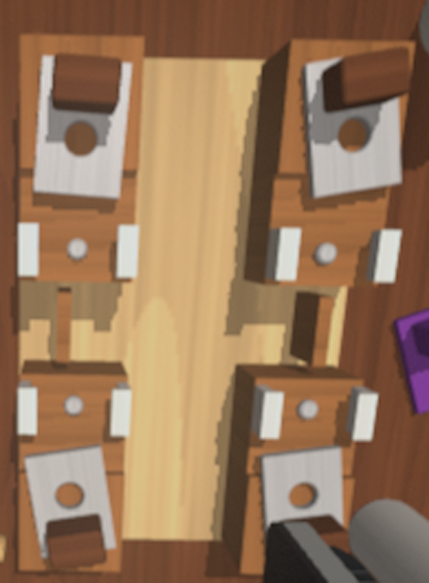

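```bash
cat > jig.py <<'E'
from h import *
def blob(im,uv,r,mode):
    g=cv2.cvtColor(im,cv2.COLOR_BGR2HSV)
    x,y=[int(round(k)) for k in uv]; w=g[y-r:y+r+1,x-r:x+r+1]
    m=((w[...,1]<60)&(w[...,2]>110)) if mode=='pin' else (w[...,1]>75)
    n,l,s,c=cv2.connectedComponentsWithStats(m.astype(np.uint8),connectivity=4)
    k=min(range(1,n),key=lambda i:np.hypot(*(c[i]-r))-0.02*s[i,4])
    return c[k]+[x-r,y-r],s[k,4]
E
python3 - <<'E'
from jig import *
z=np.load('pics/w2.npz'); p={k:z[k] for k in z.files}; im=z['im']
P=dict(a=(77,248),b=(326,252),c=(73,405),d=(308,409)); H=dict(a=(80,137),b=(353,134),c=(69,495),d=(302,495))
pin={};
for k in 'abcd':
    c,n=blob(im,(P[k][0]/2.2+225,P[k][1]/2.2+10),7,'pin'); w=ray(p,c,.0705)[0]; pin[k]=w[:2]
    c2,n2=blob(im,(H[k][0]/2.2+225,H[k][1]/2.2+10),8,'hole'); w2=ray(p,c2,.0795)[0]
    print(k,'pin',c.round(1),n,w.round(4),'hole',c2.round(1),n2,w2.round(4))
C=np.mean(list(pin.values()),0); 
vx=(pin['b']-pin['a']+pin['d']-pin['c'])/2; vy=(pin['a']-pin['c']+pin['b']-pin['d'])/2
print('centre',C.round(4),'x span',np.linalg.norm(vx).round(4),'y span',np.linalg.norm(vy).round(4),'yaw',np.degrees(np.arctan2(vx[1],vx[0])).round(2),(np.degrees(np.arctan2(vy[1],vy[0]))-90).round(2))
E
```

```text
a pin [259.7 122.9] 64 [0.4877 0.043  0.0705] hole [261.3  72.7] 161 [0.4889 0.1118 0.0795]
b pin [372.8 124.9] 67 [0.6569 0.0412 0.0705] hole [384.8  71. ] 146 [0.6623 0.115  0.0795]
c pin [258.  193.9] 57 [ 0.4863 -0.0663  0.0705] hole [256.1 234.5] 98 [ 0.4839 -0.1317  0.0795]
d pin [364.2 195.7] 58 [ 0.6551 -0.0682  0.0705] hole [361.8 234.4] 90 [ 0.6544 -0.1304  0.0795]
centre [ 0.5715 -0.0126] x span 0.169 y span 0.1093 yaw -0.63 -0.83
```

```bash
python3 - <<'E'
from jig import *
z=np.load('pics/top0.npz'); p={k:z[k] for k in z.files}; im=z['im']
P=dict(a=(265,518),b=(270,308),c=(404,520),d=(406,310)); pin={}
for k in P:
    c,n=blob(im,(P[k][0]/4.4+180,P[k][1]/4.4+80),3,'pin'); w=ray(p,c,.0705)[0]; pin[k]=w[:2]; print(k,c,n,w.round(4))
print(np.mean(list(pin.values()),0).round(4))
st();delta([0.606-.0,0.359,0.22],84)
E
```

```text
a [239.88888889 197.33333333] 9 [0.4905 0.0434 0.0705]
b [241. 150.] 9 [0.6591 0.041  0.0705]
c [271.66666667 197.88888889] 9 [ 0.4889 -0.0676  0.0705]
d [272.  150.2] 10 [ 0.6585 -0.0687  0.0705]
[ 0.5742 -0.013 ]
t1.60 [ 0.4777 -0.016   0.419 ] [-1.799e+02 -8.000e-02  9.018e+01] F [-0.2 -0.4 -1.4] op 1.002
shift cm [37.43 12.98 19.93] turn rad [-0.002 -0.001  0.108] yaw-> 84.0
```

```bash
python3 -m handwheel '[[[6,2,1],[0,0,0],1],[[12,4,3],[0,0,0.05],1],[[18,6.5,6],[0,0,0.1],1],[[24,8.5,9],[0,0,0.1],1],[[30,10.5,13],[0,0,0.1],1]]'; python3 -c "
from h import *
delta([0.606,0.359,0.22],84)"
```

```text
time_s: 2.22
tcp_pos: [0.5737, 0.2552, 0.3068]
ee_rot: [-180.0, -0.1, 84.2]
contact_force: [0.5, -0.8, 0.5]
opening: 1.001
shift cm [10.65  2.18  8.69] turn rad [-0.    -0.001  0.004] yaw-> 84.0
```

```bash
python3 -m handwheel '[[[5,1,4],[0,0,0],1],[[10.6,2.2,8.7],[0,0,0],1],[[10.6,2.2,8.7],[0,0,0],1],[[10.6,2.2,8.7],[0,0,0],1],[[10.6,2.2,8.7],[0,0,0],1]]'; python3 - <<'E'
from h import *
im,d,p=shot('wrist','w3'); st()
rects(wood(im),p,.026,2000)
delta([0.606,0.359,0.017],84)
E
```

```text
time_s: 2.85
tcp_pos: [0.6075, 0.3568, 0.2221]
ee_rot: [179.9, -0.1, 84.1]
contact_force: [0.8, -0.9, 0.8]
opening: 1.005
t2.90 [0.6075 0.357  0.2225] [ 1.7984e+02 -1.3000e-01  8.4120e+01] F [ 0.9 -0.   1.4] op 1.000
px [ 86. 178.] z 0.026 xy [0.4314 0.3723] size [0.058 0.169] ang 84.6
px [248. 174.] z 0.026 xy [0.6023 0.3584] size [0.059 0.17 ] ang 85.3
shift cm [ 0.14 -0.23 20.55] turn rad [ 0.003 -0.002  0.002] yaw-> 84.0
```

View pics/w3.png

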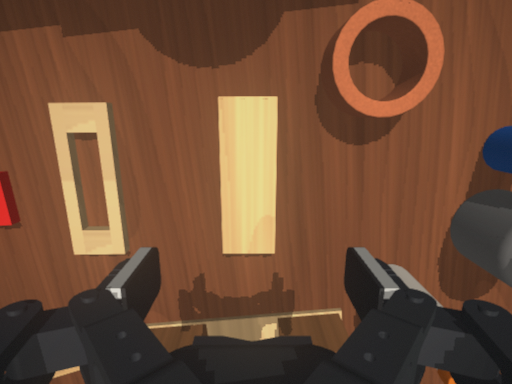

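```bash
python3 -c "
from h import *
delta([0.6023,0.3584,0.022],85.3)"
```

```text
shift cm [ 0.04 -0.59 20.05] turn rad [ 0.003 -0.002 -0.021] yaw-> 85.3
```

```bash
python3 -m handwheel '[[[0,-0.6,6],[0,0,-0.02],1],[[0,-0.6,12],[0,0,-0.02],1],[[0,-0.6,17],[0,0,-0.02],1],[[0,-0.6,20],[0,0,-0.02],1],[[0,-0.6,20],[0,0,-0.02],1]]' 80; python3 -m handwheel '[[[0,0,0],[0,0,0],0.55],[[0,0,0],[0,0,0],0.4],[[0,0,0],[0,0,0],0.4],[[0,0,0],[0,0,0],0.4],[[0,0,0],[0,0,0],0.4]]' 80; python3 -c "
from h import *
delta([0.5723,-0.0126,0.2],-0.7)"
```

```text
time_s: 3.52
tcp_pos: [0.6007, 0.356, 0.021]
ee_rot: [-180.0, 0.0, 85.2]
contact_force: [-0.9, -0.9, -0.2]
opening: 1.001
time_s: 4.15
tcp_pos: [0.6033, 0.3569, 0.0248]
ee_rot: [179.7, -0.1, 85.2]
contact_force: [-0.3, -2.0, 6.7]
opening: 0.678
shift cm [-37.04   0.08 -17.61] turn rad [ 0.002 -0.005  1.499] yaw-> -0.7
```

```bash
python3 -m handwheel '[[[0,0,-3],[0,0,0],0.4],[[0,0,-8],[0,0,0],0.4],[[0,0,-13],[0,0,0],0.4],[[-3,0,-17],[0,0,0.15],0.4],[[-7,0,-18],[0,0,0.3],0.4]]'; python3 -c "
from h import *
shot('wrist','w4')
delta([0.5723,-0.0126,0.2],-0.7)"
```

```text
time_s: 4.78
tcp_pos: [0.5988, 0.2879, 0.2101]
ee_rot: [179.4, -0.6, 67.8]
contact_force: [-0.2, -0.2, -1.5]
opening: 0.681
shift cm [-28.18   8.9    0.94] turn rad [ 0.007 -0.008  1.19 ] yaw-> -0.7
```

View pics/w4.png

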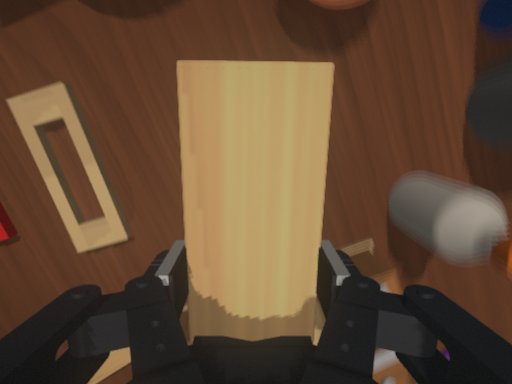

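```bash
python3 -m handwheel '[[[-5,1.7,0],[0,0,0.18],0.4],[[-10,3.3,0],[0,0,0.36],0.4],[[-15,5,0],[0,0,0.54],0.4],[[-21,7,0],[0,0,0.72],0.4],[[-26,8.5,0.5],[0,0,0.9],0.4]]';  python3 -c "
from h import *
delta([0.5723,-0.0126,0.2],-0.7)"
```

```text
time_s: 5.45
tcp_pos: [0.5767, 0.007, 0.2053]
ee_rot: [179.7, -0.6, 15.6]
contact_force: [0.6, 0.2, -2.8]
opening: 0.682
shift cm [-0.96  1.77  0.53] turn rad [ 0.003 -0.011  0.284] yaw-> -0.7
```

```bash
python3 -m handwheel '[[[-0.5,1,0.5],[0,-0.01,0.14],0.4],[[-0.96,1.77,0.5],[0,-0.01,0.28],0.4],[[-0.96,1.77,0.5],[0,-0.01,0.28],0.4],[[-0.96,1.77,0.5],[0,-0.01,0.28],0.4],[[-0.96,1.77,0.5],[0,-0.01,0.28],0.4]]';  python3 -c "
from h import *
delta([0.5723,-0.0126,0.2],-0.7); shot('wrist','w5');shot('top','t5');shot('scene','s5');st()"
```

```text
time_s: 6.08
tcp_pos: [0.5724, -0.0119, 0.2004]
ee_rot: [179.8, -0.1, -0.3]
contact_force: [-0.5, -0.5, -1.9]
opening: 0.68
shift cm [-0.01  0.07  0.04] turn rad [ 0.003 -0.002  0.006] yaw-> -0.7
t6.22 [ 0.5724 -0.0121  0.2003] [ 1.7985e+02 -9.0000e-02 -3.7000e-01] F [ 0.3 -0.2 -1.4] op 0.683
```

View pics/w5.png

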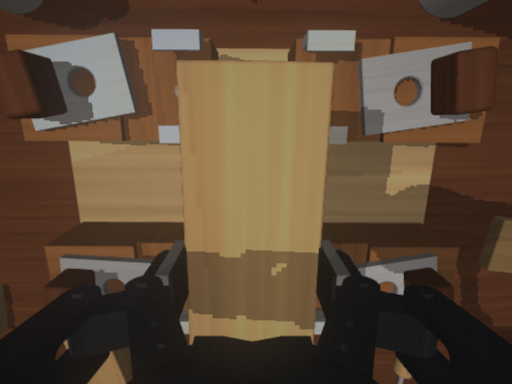

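View pics/s5.png

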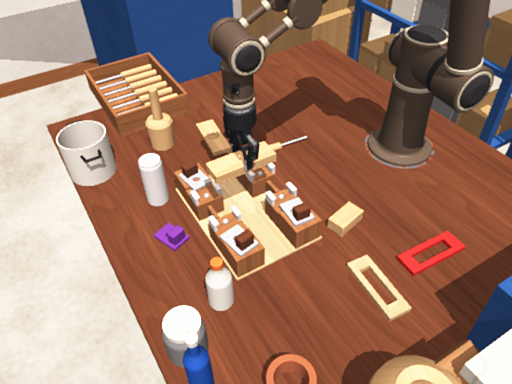

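```bash
python3 - <<'E'
from h import *
im=cv2.imread('pics/w5.png'); p=camera_params('wrist')
print('far corners',ray(p,[(179,64),(333,66)],.2015).round(4).tolist())
h=cv2.cvtColor(im,cv2.COLOR_BGR2HSV)
m=((h[...,1]<70)&(h[...,2]>120)).astype(np.uint8)
for c in cv2.findContours(m,cv2.RETR_EXTERNAL,cv2.CHAIN_APPROX_NONE)[0]:
    if cv2.contourArea(c)<150: continue
    r=cv2.boundingRect(c)
    if r[1]<160: print(r, ray(p,[(r[0],r[1]),(r[0]+r[2],r[1]+r[3])],.0885).round(4)[:,:2].tolist())
crop(im,140,20,380,240,3,'w5c')
E
```

```text
far corners [[0.657, 0.0149, 0.2015], [0.6559, -0.0431, 0.2015]]
(158, 125, 22, 19) [[0.6319, 0.058], [0.6177, 0.0424]]
(31, 118, 35, 13) [[0.6376, 0.1522], [0.6279, 0.1277]]
(362, 42, 110, 90) [[0.6877, -0.0904], [0.6252, -0.1792]]
(25, 33, 110, 87) [[0.6948, 0.1452], [0.6356, 0.0748]]
(307, 30, 49, 21) [[0.6955, -0.0514], [0.6819, -0.0867]]
(151, 29, 49, 21) [[0.6968, 0.0572], [0.6832, 0.0238]]
```

View pics/w5c.png

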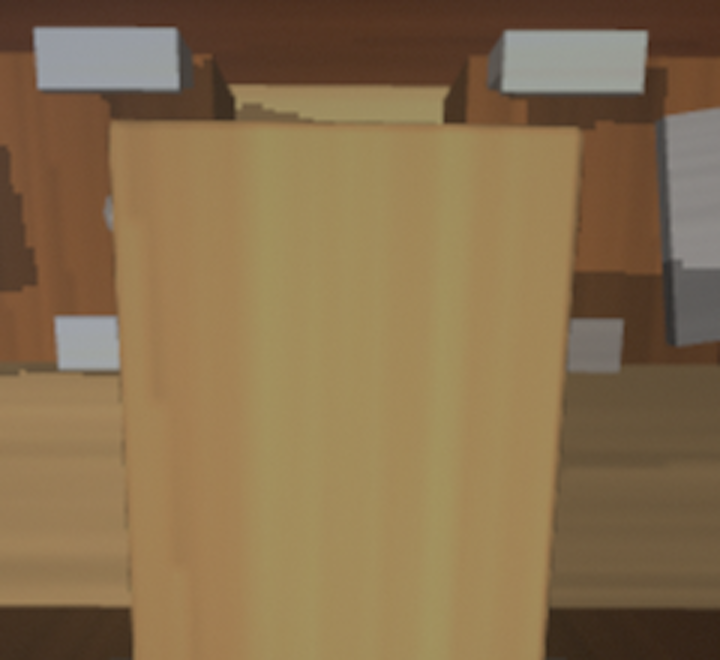

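```bash
python3 -m handwheel '[[[0,0.08,5],[0.002,0,0.005],0.4],[[0,0.08,10],[0.002,0,0.005],0.4],[[0,0.08,12],[0.002,0,0.005],0.4],[[0,0.08,12],[0.002,0,0.005],0.4],[[0,0.08,12],[0.002,0,0.005],0.4]]';  python3 -c "
from h import *
delta([0.5725,-0.0128,0.031],-0.7); shot('wrist','w6');shot('scene','s6')
im=cv2.imread('pics/s6.png');crop(im,160,110,340,290,3.3,'s6c')"
```

```text
time_s: 6.85
tcp_pos: [0.5742, -0.0133, 0.0822]
ee_rot: [179.9, -0.2, -0.6]
contact_force: [-0.9, 0.1, -1.1]
opening: 0.679
shift cm [-0.19 -0.06  5.12] turn rad [ 0.001 -0.004  0.001] yaw-> -0.7
```

View pics/w6.png

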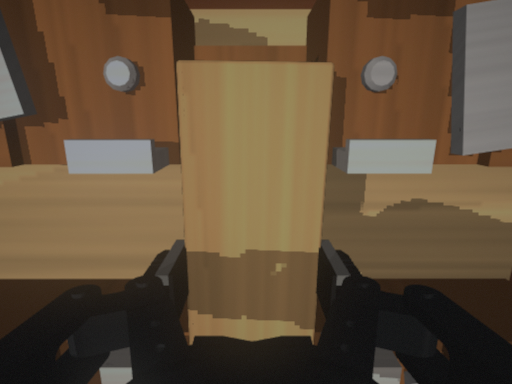

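View pics/s6c.png

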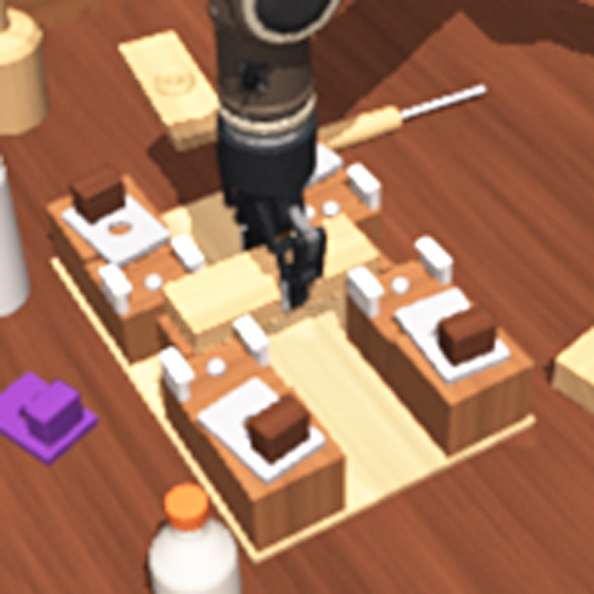

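```bash
python3 - <<'E'
from jig import *
im=cv2.imread('pics/w6.png'); p=camera_params('wrist'); s=st()
for uv in [(119,73),(381,73)]:
    c,n=blob(im,uv,14,'pin'); print(c,n,ray(p,c,.0705)[0].round(4))
print('far corners',ray(p,[(179,63),(332,66)],s['tcp_pos'][2]+.0012).round(4).tolist())
print('stop near edge rows', ray(p,[(195,45),(306,45)],.058).round(4).tolist())
E
```

```text
t6.95 [ 0.5741 -0.0133  0.0824] [179.94  -0.28  -0.64] F [-0.9 -0.5 -1.3] op 0.676
[116.34954955  72.33873874] 555 [0.658  0.0427 0.0705]
[379.69480519  71.87337662] 616 [ 0.6569 -0.0677  0.0705]
far corners [[0.6592, 0.0133, 0.0836], [0.6575, -0.0444, 0.0836]]
stop near edge rows [[0.6707, 0.0112, 0.058], [0.6701, -0.0385, 0.058]]
```

```bash
python3 - <<'E'
from h import *
im=cv2.imread('pics/w6.png'); crop(im,160,0,350,150,4,'w6c')
E
```

```text
(no output)
```

View pics/w6c.png

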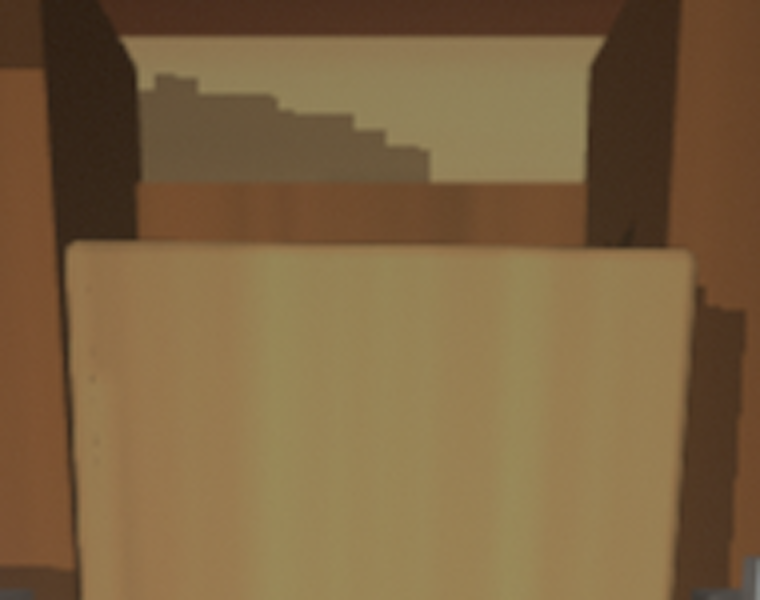

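```bash
python3 - <<'E'
from h import *
p=camera_params('wrist');s=st()
print(ray(p,[(173,50),(327.5,50)],.064).round(4)[:,:2].tolist())
print(ray(p,[(176.7,61),(333.3,63)],.0836).round(4)[:,:2].tolist())
print(ray(p,[(194,46),(306,46)],.058).round(4)[:,:2].tolist())
E
```

```text
t6.95 [ 0.5741 -0.0133  0.0824] [179.94  -0.28  -0.64] F [-0.9 -0.5 -1.3] op 0.676
[[0.6676, 0.0198], [0.6668, -0.0469]]
[[0.6599, 0.0141], [0.6586, -0.0449]]
[[0.6703, 0.0116], [0.6697, -0.0385]]
```

```bash
python3 -m handwheel '[[[-0.18,-0.13,0],[0,0,-0.008],0.4],[[-0.18,-0.13,0.5],[0,0,-0.008],0.4],[[-0.18,-0.13,1.5],[0,0,-0.008],0.4],[[-0.18,-0.13,2.5],[0,0,-0.008],0.4],[[-0.18,-0.13,3.3],[0,0,-0.008],0.4]]';  python3 -c "
from h import *
delta([0.5723,-0.0120,0.031],-0.2)"
```

```text
time_s: 7.58
tcp_pos: [0.5717, -0.012, 0.0479]
ee_rot: [179.9, -0.2, -0.2]
contact_force: [-0.2, 0.4, -1.7]
opening: 0.678
shift cm [ 0.05 -0.    1.69] turn rad [ 0.001 -0.003  0.   ] yaw-> -0.2
```

No contact; lower fully.

```bash
python3 -m handwheel '[[[0,0,0.5],[0,0,0],0.4],[[0,0,0.9],[0,0,0],0.4],[[0,0,1.3],[0,0,0],0.4],[[0,0,1.6],[0,0,0],0.4],[[0,0,1.7],[0,0,0],0.4]]';  python3 -c "
from h import *
st();shot('wrist','w7')"
```

```text
time_s: 8.2
tcp_pos: [0.5718, -0.012, 0.0309]
ee_rot: [179.9, -0.2, -0.2]
contact_force: [-0.1, 0.5, -1.5]
opening: 0.679
t8.20 [ 0.5718 -0.012   0.0309] [179.95  -0.18  -0.19] F [-0.1  0.5 -1.5] op 0.679
```

View pics/w7.png

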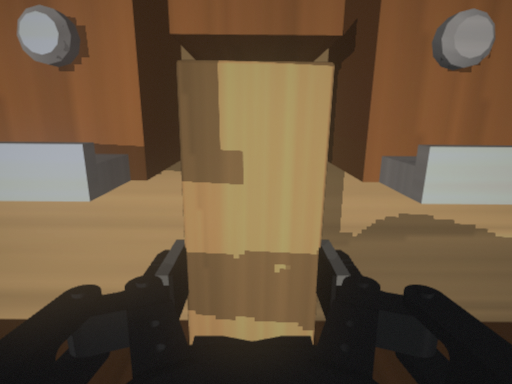

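```bash
python3 -m handwheel '[[[0,0,0.1],[0,0,0],0.4],[[0,0,0.2],[0,0,0],0.4],[[0,0,0.25],[0,0,0],0.4],[[0,0,0.25],[0,0,0],0.4],[[0,0,0.25],[0,0,0],0.4]]'
```

```text
time_s: 8.88
tcp_pos: [0.572, -0.012, 0.0308]
ee_rot: [179.9, -0.1, -0.2]
contact_force: [-4.3, 0.8, 12.7]
opening: 0.683
```

```bash
python3 -m handwheel '[[[0,0,-0.1],[0,0,0],0.9],[[0,0,-0.1],[0,0,0],1],[[0,0,-0.1],[0,0,0],1],[[0,0,-4],[0,0,0],1],[[0,0,-9],[0,0,0],1]]'; python3 -m handwheel '[[[0,0,-6],[0,0,0],1],[[0,0,-9],[0,0,0],1],[[0,0,-9],[0,0,0],1],[[0,0,-9],[0,0,0],1],[[0,0,-9],[0,0,0],1]]'; python3 -c "
from h import *
st();im,d,p=shot('wrist','w8'); W=cloud(d,p)
for uv in [(230,110),(280,110),(230,190),(280,190)]: print(uv,W[uv[1],uv[0]].round(4))
crop(im,100,0,412,240,2.5,'w8c')"
```

```text
time_s: 9.5
tcp_pos: [0.5701, -0.0118, 0.1197]
ee_rot: [180.0, 0.1, -0.2]
contact_force: [0.2, -0.1, -0.0]
opening: 1.001
time_s: 10.12
tcp_pos: [0.5687, -0.0116, 0.2073]
ee_rot: [180.0, 0.4, -0.2]
contact_force: [-0.3, -0.0, 0.6]
opening: 1.003
t10.12 [ 0.5687 -0.0116  0.2073] [179.98   0.37  -0.18] F [-0.3 -0.   0.6] op 1.003
(230, 110) [0.6384 0.0089 0.0326]
(280, 110) [ 0.6383 -0.0379  0.0322]
(230, 190) [0.5613 0.0107 0.0322]
(280, 190) [ 0.5613 -0.0395  0.0331]
```

View pics/w8c.png

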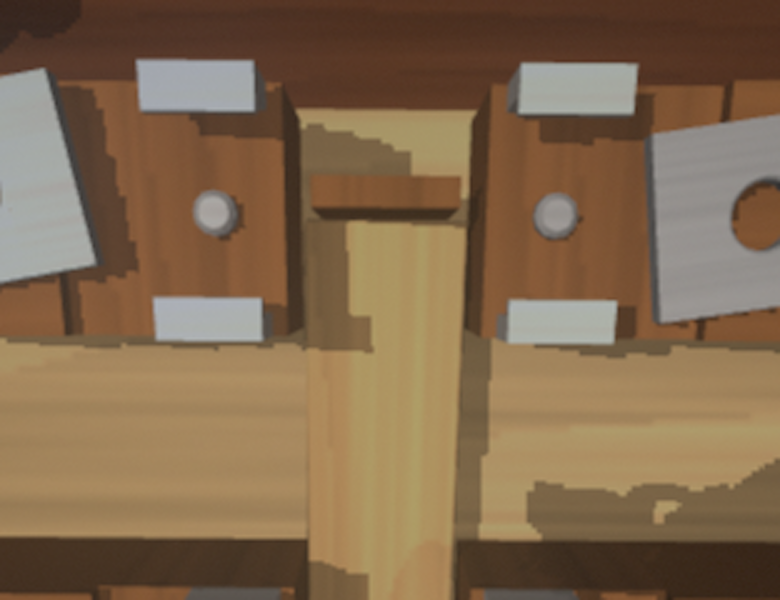

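```bash
python3 - <<'E'
from h import *
im,d,p=shot('top','t9'); rects(wood(im),p,.014); delta([0.43,0.371,0.22],84.5)
E
```

```text
px [205. 234.] z 0.014 xy [0.3635 0.1693] size [0.053 0.093] ang 13.5
px [150. 215.] z 0.014 xy [0.43   0.3704] size [0.064 0.174] ang 84.5
px [354. 199.] z 0.014 xy [ 0.4931 -0.3636] size [0.063 0.167] ang 82.9
px [251. 177.] z 0.014 xy [0.5725 0.005 ] size [0.049 0.136] ang 85.8
px [290. 176.] z 0.014 xy [ 0.5738 -0.1351] size [0.131 0.077] ang 90.1
px [217. 186.] z 0.014 xy [0.5386 0.1313] size [0.159 0.093] ang 178.0
px [375. 151.] z 0.014 xy [ 0.6685 -0.4445] size [0.094 0.082] ang 162.0
px [456. 166.] z 0.014 xy [ 0.6163 -0.7369] size [0.3   0.224] ang 90.0
px [465. 109.] z 0.014 xy [ 0.8282 -0.7749] size [0.138 0.488] ang 48.4
px [ 57. 128.] z 0.014 xy [0.7597 0.7303] size [0.484 0.251] ang 166.5
px [266.  69.] z 0.014 xy [ 0.9812 -0.0461] size [0.601 0.07 ] ang 89.8
px [246.  35.] z 0.014 xy [1.1166 0.0277] size [0.275 0.175] ang 153.5
px [471.  39.] z 0.014 xy [ 1.0974 -0.8146] size [0.152 0.326] ang 63.0
px [294.  16.] z 0.014 xy [ 1.1911 -0.152 ] size [0.138 0.106] ang 175.8
px [114.  28.] z 0.014 xy [1.1464 0.5333] size [0.356 0.225] ang 89.7
shift cm [-14.04 -38.22  -1.16] turn rad [-0.004  0.005 -1.478] yaw-> 84.5
```

```bash
python3 -m handwheel '[[[-2,-5,-1],[0,0,-0.18],1],[[-4,-11,-1],[0,0,-0.36],1],[[-7,-17,-1],[0,0,-0.54],1],[[-9,-23,-1],[0,0,-0.72],1],[[-11,-29,-1],[0,0,-0.9],1]]'; python3 -c "
from h import *
delta([0.43,0.371,0.22],84.5)"
```

```text
time_s: 10.85
tcp_pos: [0.461, 0.2738, 0.2175]
ee_rot: [-179.7, 0.3, 51.7]
contact_force: [1.0, -0.3, 0.7]
opening: 0.999
shift cm [ 5.7  -8.46 -0.24] turn rad [-0.006  0.003 -0.572] yaw-> 84.5
```

```bash
python3 -m handwheel '[[[2,-3,0],[0,0,-0.18],1],[[4,-6,0],[0,0,-0.36],1],[[5.7,-8.5,0],[0,0,-0.57],1],[[5.7,-8.5,0],[0,0,-0.57],1],[[5.7,-8.5,0],[0,0,-0.57],1]]'; python3 - <<'E'
from h import *
im,d,p=shot('wrist','w10'); st()
for r in rects(wood(im),p,.014,1500): 
  if 0.15<max(r[2])<.2: delta([r[1][0],r[1][1],.019],r[3])
E
```

```text
time_s: 11.48
tcp_pos: [0.4294, 0.3705, 0.2168]
ee_rot: [-179.6, 0.2, 84.3]
contact_force: [0.5, -0.4, -0.4]
opening: 1.001
t11.53 [0.4297 0.3702 0.2169] [-1.796e+02  1.600e-01  8.426e+01] F [ 0.2  0.2 -0.1] op 1.001
px [252. 174.] z 0.014 xy [0.427  0.3706] size [0.061 0.171] ang 85.8
shift cm [ 0.07 -0.14 19.8 ] turn rad [-0.007  0.003 -0.026] yaw-> 85.8
```

View pics/w10.png

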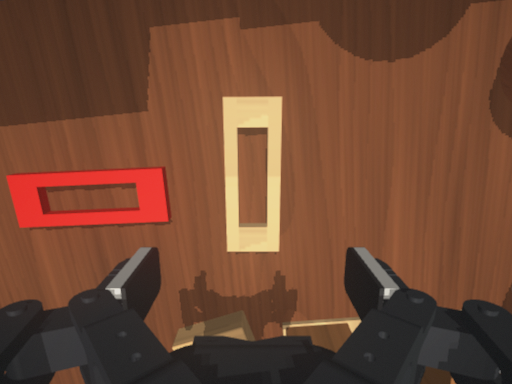

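```bash
python3 -m handwheel '[[[0,-0.15,6],[0.007,0,-0.025],1],[[0,-0.15,12],[0.007,0,-0.025],1],[[0,-0.15,17],[0.007,0,-0.025],1],[[0,-0.15,19.5],[0.007,0,-0.025],1],[[0,-0.15,19.5],[0.007,0,-0.025],1]]' 80; python3 -c "
from h import *
delta([0.4275,0.3706,0.022],85.8)"
```

```text
time_s: 12.15
tcp_pos: [0.4252, 0.3673, 0.0195]
ee_rot: [-178.9, 0.4, 85.5]
contact_force: [-0.1, 0.3, -0.1]
opening: 1.0
shift cm [ 0.34  0.19 -0.26] turn rad [-0.019  0.007 -0.004] yaw-> 85.8
```

```bash
python3 -m handwheel '[[[0.34,0.15,-0.25],[-0.018,0.006,0],1],[[0.34,0.15,-0.25],[-0.018,0.006,0],0.7],[[0.34,0.15,-0.25],[-0.018,0.006,0],0.4],[[0.34,0.15,-0.25],[-0.018,0.006,0],0.4],[[0.34,0.15,-0.25],[-0.018,0.006,0],0.4]]' 80; python3 -m handwheel '[[[0,0,0],[0,0,0],0.4],[[0,0,-2],[0,0,0],0.4],[[0,0,-7],[0,0,0],0.4],[[0,0,-12],[0,0,0],0.4],[[0,0,-18],[0,0,0],0.4]]' 80; python3 -c "
from h import *
shot('wrist','w11')
delta([0.5723,-0.0126,0.2],-0.4)"
```

```text
time_s: 12.78
tcp_pos: [0.4284, 0.3716, 0.0249]
ee_rot: [179.9, -0.1, 85.5]
contact_force: [-2.3, -1.7, 9.1]
opening: 0.651
time_s: 13.4
tcp_pos: [0.4273, 0.3709, 0.2068]
ee_rot: [179.9, -0.0, 85.6]
contact_force: [1.3, 1.0, -0.2]
opening: 0.642
shift cm [-37.53  16.96   1.5 ] turn rad [ 0.002 -0.019  1.5  ] yaw-> -0.4
```

View pics/w11.png

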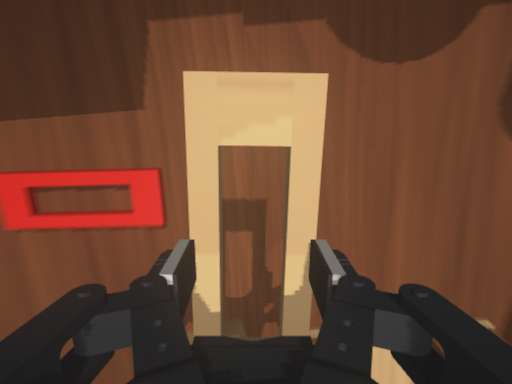

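```bash
python3 -m handwheel '[[[-5,2,0],[0,0,0.15],0.4],[[-10,4,0],[0,0,0.32],0.4],[[-15,6,0],[0,0,0.5],0.4],[[-20,9,0],[0,0,0.68],0.4],[[-25,12,0],[0,0,0.86],0.4]]';  python3 -c "
from h import *
delta([0.5723,-0.0126,0.2],-0.4)"
```

```text
time_s: 14.08
tcp_pos: [0.533, 0.1145, 0.217]
ee_rot: [179.9, -1.1, 36.0]
contact_force: [0.3, 0.3, -1.2]
opening: 0.642
shift cm [-4.32 12.59  1.63] turn rad [-0.005 -0.019  0.635] yaw-> -0.4
```

```bash
python3 -m handwheel '[[[-1,3,0],[0,-0.01,0.16],0.4],[[-2,6.5,0],[0,-0.015,0.32],0.4],[[-3.2,9.6,0],[0,-0.02,0.48],0.4],[[-4.3,12.6,1],[0,-0.02,0.635],0.4],[[-4.3,12.6,1.6],[0,-0.02,0.635],0.4]]';  python3 -c "
from h import *
delta([0.5723,-0.0126,0.115],-0.4)"
```

```text
time_s: 14.7
tcp_pos: [0.573, -0.0144, 0.201]
ee_rot: [-179.8, 0.1, -0.6]
contact_force: [-0.8, 0.1, -1.6]
opening: 0.645
shift cm [-0.06 -0.15  8.6 ] turn rad [-0.004  0.001 -0.003] yaw-> -0.4
```

```bash
python3 -m handwheel '[[[0,-0.15,4],[0,0,0],0.4],[[-0.05,-0.15,8],[0,0,0],0.4],[[-0.05,-0.15,9.8],[0,0,0],0.4],[[-0.05,-0.15,9.8],[0,0,0],0.4],[[-0.05,-0.15,9.8],[0,0,0],0.4]]'; python3 - <<'E'
from h import *
im,d,p=shot('wrist','w12'); st(); np.savez('pics/w12.npz',im=im,d=d,**p)
crop(im,150,0,350,150,4,'w12c')
E
```

```text
time_s: 15.32
tcp_pos: [0.5739, -0.0123, 0.1046]
ee_rot: [-179.8, -0.1, -0.5]
contact_force: [0.0, 0.0, 0.3]
opening: 0.651
t15.38 [ 0.5741 -0.0125  0.1049] [-1.7978e+02 -1.6000e-01 -5.4000e-01] F [ 0.4 -0.  -0.5] op 0.651
```

View pics/w12c.png

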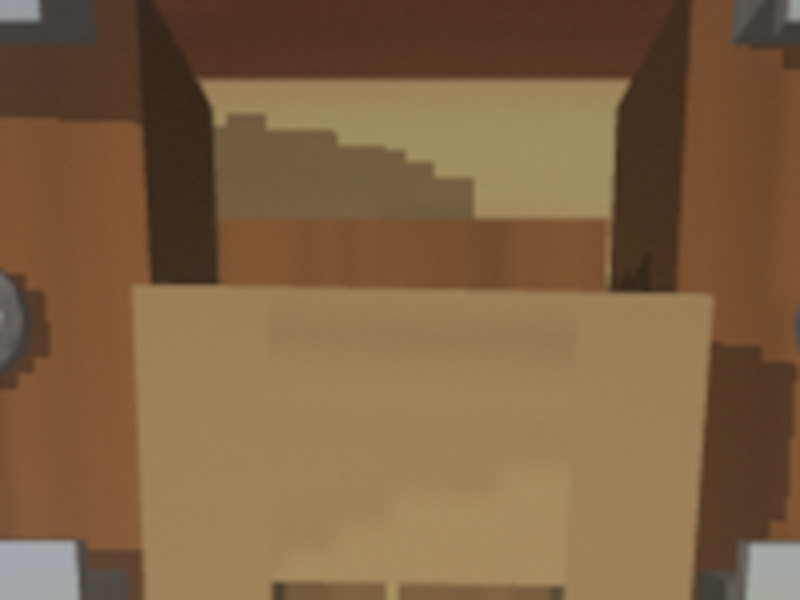

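View pics/w12.png

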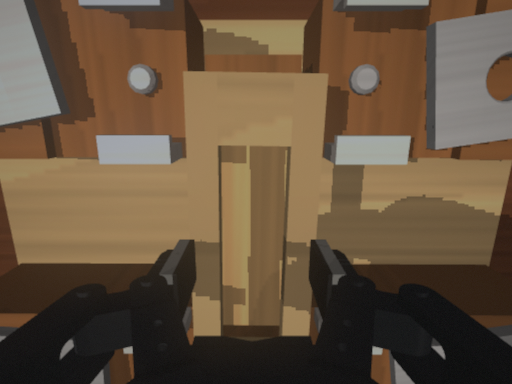

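```bash
python3 - <<'E'
from jig import *
z=np.load('pics/w12.npz'); p={k:z[k] for k in z.files}; im=z['im']; st()
print('walls',ray(p,[(186.5,40),(321.0,40)],.064).round(4)[:,:2].tolist())
print('frame',ray(p,[(183.3,71.3),(328.2,73.5)],.094).round(4)[:,:2].tolist())
print('stop far',ray(p,[(205,54.5),(301,54.7)],.058).round(4)[:,:2].tolist())
for uv in [(142,80),(365,80)]:
    c,n=blob(im,uv,14,'pin'); print(c,n,ray(p,c,.0705)[0].round(4))
W=cloud(z['d'],p); print(W[100,200],W[100,310])
E
```

```text
t15.38 [ 0.5741 -0.0125  0.1049] [-1.7978e+02 -1.6000e-01 -5.4000e-01] F [ 0.4 -0.  -0.5] op 0.651
walls [[0.6759, 0.0193], [0.6752, -0.0469]]
frame [[0.6576, 0.0156], [0.6561, -0.0445]]
stop far [[0.6703, 0.0114], [0.6697, -0.0382]]
[138.70146138  77.63256785] 479 [0.658  0.0425 0.0705]
[363.98701299  77.85157699] 539 [ 0.6569 -0.0674  0.0705]
[0.6461133  0.00909623 0.09482031] [ 0.64566681 -0.03723567  0.09502164]
```

```bash
python3 -m handwheel '[[[0,0,0],[0,0,-0.011],0.4],[[0,0,1],[0,0,-0.011],0.4],[[0,0,2.3],[0,0,-0.011],0.4],[[0,0,3.5],[0,0,-0.011],0.4],[[0,0,4.2],[0,0,-0.011],0.4]]'; python3 -m handwheel '[[[0,0,0.3],[0,0,0],0.4],[[0,0,0.5],[0,0,0],0.4],[[0,0,0.7],[0,0,0],0.4],[[0,0,0.8],[0,0,0],0.4],[[0,0,0.8],[0,0,0],0.4]]'; python3 -c "
from h import *
st();shot('wrist','w13')"
```

```text
time_s: 16.0
tcp_pos: [0.5731, -0.0122, 0.0611]
ee_rot: [-179.8, -0.0, 0.1]
contact_force: [0.2, -0.2, -0.4]
opening: 0.647
time_s: 16.62
tcp_pos: [0.5728, -0.0122, 0.0568]
ee_rot: [-179.8, 0.1, 0.1]
contact_force: [-9.0, 0.5, 20.2]
opening: 0.645
t16.62 [ 0.5728 -0.0122  0.0568] [-1.7978e+02  1.4000e-01  1.2000e-01] F [-9.   0.5 20.2] op 0.645
```

View pics/w13.png

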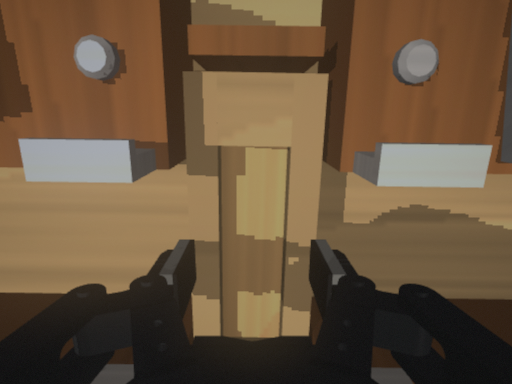

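```bash
python3 -m handwheel '[[[0,0,0],[0,0,0],0.8],[[0,0,0],[0,0,0],1],[[0,0,0],[0,0,0],1],[[0,0,-4],[0,0,0],1],[[0,0,-9],[0,0,0],1]]'; python3 -m handwheel '[[[0,0,-4],[0,0,0],1],[[0,0,-8],[0,0,0],1],[[0,0,-8],[0,0,0],1],[[0,0,-8],[0,0,0],1],[[0,0,-8],[0,0,0],1]]'; python3 - <<'E'
from h import *
im,d,p=shot('wrist','w14'); W=cloud(d,p); st()
for uv in [(220,110),(290,110),(255,190),(220,200),(288,200)]: print(uv,W[uv[1],uv[0]].round(4))
crop(im,130,0,390,250,3,'w14c')
im,d,p=shot('top','t14'); rects(wood(im),p,.016); delta([0.493,-0.3615,0.22],83)
E
```

```text
time_s: 17.3
tcp_pos: [0.5713, -0.0124, 0.1455]
ee_rot: [-179.8, 0.4, 0.1]
contact_force: [-0.1, -0.4, -0.1]
opening: 1.004
time_s: 17.92
tcp_pos: [0.5705, -0.0127, 0.2233]
ee_rot: [-179.7, 0.6, 0.1]
contact_force: [0.9, -1.3, -0.4]
opening: 0.999
t17.98 [ 0.5706 -0.0127  0.2234] [-1.7973e+02  6.3000e-01  1.2000e-01] F [ 0.4  0.4 -0. ] op 1.001
(220, 110) [0.6393 0.0197 0.037 ]
(290, 110) [ 0.6394 -0.0466  0.0523]
(255, 190) [ 0.5582 -0.0147  0.0325]
(220, 200) [0.5397 0.0255 0.0067]
(288, 200) [ 0.5399 -0.053   0.0064]
px [205. 234.] z 0.016 xy [0.3635 0.1688] size [0.053 0.093] ang 13.5
px [367. 200.] z 0.016 xy [ 0.4869 -0.4117] size [0.063 0.069] ang 82.9
px [252. 175.] z 0.016 xy [0.5772 0.0018] size [0.053 0.137] ang 86.0
px [290. 178.] z 0.016 xy [ 0.5662 -0.1368] size [0.127 0.092] ang 90.1
px [217. 186.] z 0.016 xy [0.5383 0.1293] size [0.159 0.097] ang 178.2
px [376. 152.] z 0.016 xy [ 0.6626 -0.4462] size [0.091 0.085] ang 90.0
px [457. 166.] z 0.016 xy [ 0.6159 -0.7378] size [0.304 0.224] ang 90.0
px [ 69. 123.] z 0.016 xy [0.778  0.6823] size [0.575 0.282] ang 150.2
px [463. 107.] z 0.016 xy [ 0.8343 -0.7661] size [0.139 0.508] ang 49.2
px [266.  60.] z 0.016 xy [ 1.0138 -0.046 ] size [0.138 0.603] ang 89.8
px [126.  39.] z 0.016 xy [1.1    0.4852] size [0.15  0.101] ang 95.8
px [465.  40.] z 0.016 xy [ 1.092  -0.7893] size [0.082 0.179] ang 17.9
px [241.  42.] z 0.016 xy [1.0885 0.0475] size [0.166 0.151] ang 156.8
px [294.  16.] z 0.016 xy [ 1.1899 -0.1528] size [0.099 0.128] ang 179.5
px [160.  17.] z 0.016 xy [1.188  0.3558] size [0.155 0.112] ang 168.5
px [109.  17.] z 0.016 xy [1.1893 0.5537] size [0.309 0.137] ang 89.7
shift cm [-7.86 34.87  0.28] turn rad [-0.011  0.005 -1.446] yaw-> 83.0
```

View pics/w14c.png

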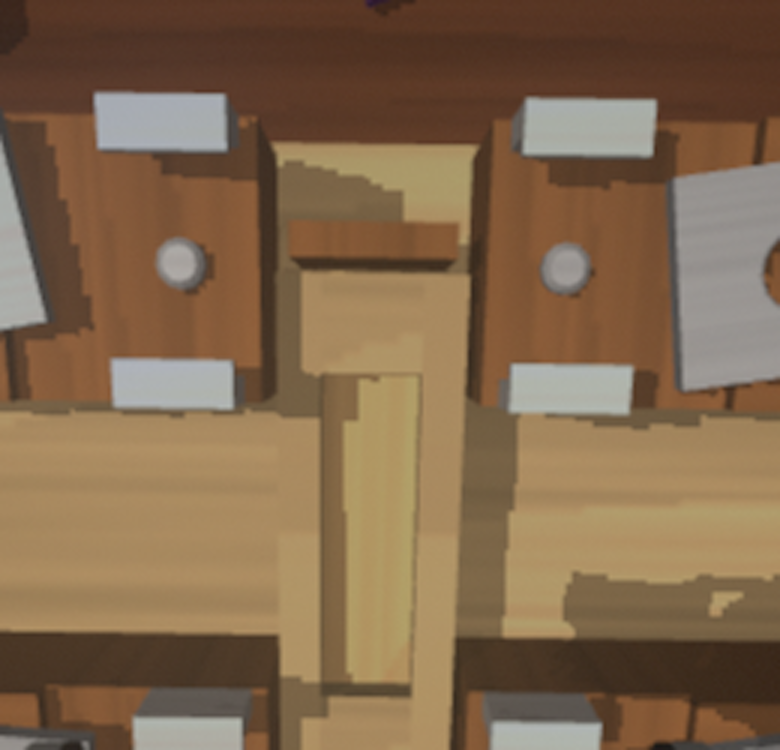

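View pics/t14.png

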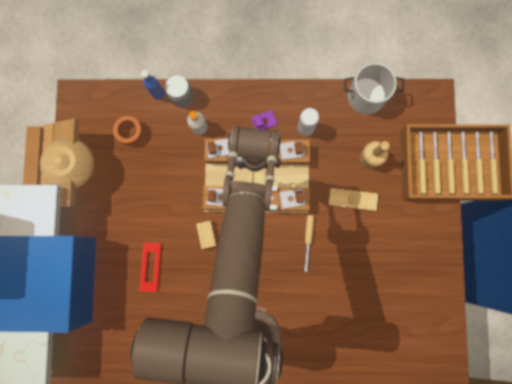

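```bash
python3 - <<'E'
from h import *
p=camera_params('wrist')
def q(l,z): print(z,ray(p,[(a/3+130,b/3) for a,b in l],z).round(4)[:,:2].tolist())
q([(301,270),(470,275)],.046); q([(280,630),(456,630)],.046)
q([(261,300),(487,300)],.064)
q([(288,220),(458,224)],.058); q([(297,263),(457,265)],.058)
im=cv2.imread('pics/w14.png'); crop(im,190,70,320,150,6,'w14d')
E
```

```text
0.046 [[0.6576, 0.0087], [0.6562, -0.0437]]
0.046 [[0.5406, 0.0179], [0.5408, -0.0426]]
0.064 [[0.6481, 0.0193], [0.6482, -0.0471]]
0.058 [[0.6706, 0.0114], [0.6696, -0.0385]]
0.058 [[0.6588, 0.009], [0.6583, -0.0385]]
```

View pics/w14d.png

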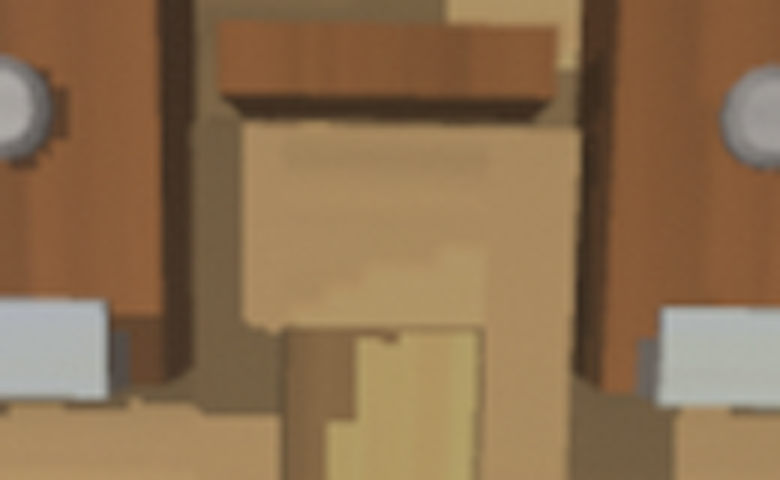

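```bash
python3 -m handwheel '[[[-1.5,5,-1],[0,0,-0.17],1],[[-3,10,-1],[0,0,-0.34],1],[[-5,15,-1],[0,0,-0.5],1],[[-6,20,-1],[0,0,-0.66],1],[[-7,26,-1],[0,0,-0.83],1]]'; python3 -c "
from h import *
delta([0.493,-0.3615,0.22],83)"
```

```text
time_s: 18.65
tcp_pos: [0.5006, -0.2737, 0.2322]
ee_rot: [-179.3, 0.2, 48.0]
contact_force: [0.9, -0.1, 0.2]
opening: 1.001
shift cm [-7.03  5.31  1.18] turn rad [-0.013 -0.    -0.61 ] yaw-> 83.0
```

```bash
python3 -m handwheel '[[[-2,1.5,0.3],[-0.004,0,-0.18],1],[[-4.5,3.5,0.8],[-0.008,0,-0.36],1],[[-7,5.3,1.2],[-0.012,0,-0.5],1],[[-7,5.3,1.2],[-0.012,0,-0.61],1],[[-7,5.3,1.2],[-0.012,0,-0.61],1]]'; python3 - <<'E'
from h import *
im,d,p=shot('wrist','w15'); st(); W=cloud(d,p)
for r in rects(wood(im,120),p,.016,1500): 
  if 0.15<max(r[2])<.2: delta([r[1][0],r[1][1],.022],r[3]); u,v=[int(k) for k in r[0]]; print(W[v,u],W[v-50,u])
E
```

```text
time_s: 19.27
tcp_pos: [0.4925, -0.3612, 0.2185]
ee_rot: [-179.8, -0.1, 82.9]
contact_force: [-0.3, 0.4, 0.0]
opening: 0.998
t19.32 [ 0.4927 -0.3609  0.2188] [-1.7987e+02 -1.0000e-01  8.2860e+01] F [-0.2 -0.2 -0.5] op 1.004
px [440. 240.] z 0.016 xy [ 0.6962 -0.46  ] size [0.125 0.164] ang 168.9
px [251. 174.] z 0.016 xy [ 0.4899 -0.3609] size [0.059 0.171] ang 84.2
px [116.  31.] z 0.016 xy [ 0.3785 -0.2005] size [0.103 0.024] ang 174.6
shift cm [-7.34 21.47 19.62] turn rad [-0.    -0.003 -1.502] yaw-> 168.9
[ 0.64047211 -0.41078467  0.1088619 ] [ 7.03034355e-01 -4.01712898e-01  6.39667911e-06]
shift cm [-0.07 -0.24 19.68] turn rad [-0.002 -0.002 -0.024] yaw-> 84.2
[ 0.49092225 -0.35313574  0.0248214 ] [ 0.49724273 -0.302632    0.01642867]
```

View pics/w15.png

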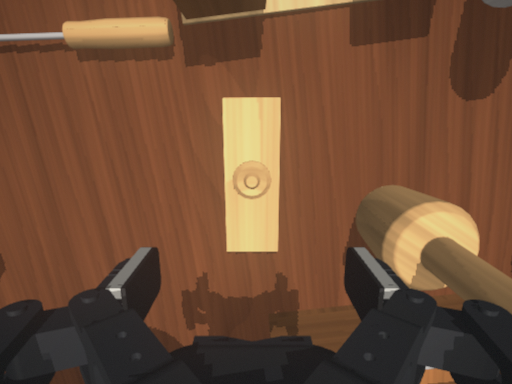

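```bash
python3 -m handwheel '[[[0,-0.25,6],[0,0,-0.022],1],[[0,-0.25,12],[0,0,-0.022],1],[[0,-0.25,17],[0,0,-0.022],1],[[0,-0.25,19.4],[0,0,-0.022],1],[[0,-0.25,19.4],[0,0,-0.022],1]]' 80; python3 -c "
from h import *
delta([0.4902,-0.3609,0.023],84.2)"
```

```text
time_s: 19.95
tcp_pos: [0.488, -0.3579, 0.022]
ee_rot: [-179.6, -0.3, 84.1]
contact_force: [0.7, 0.3, 0.0]
opening: 0.997
shift cm [-0.27  0.25 -0.1 ] turn rad [-0.007 -0.005 -0.002] yaw-> 84.2
```

```bash
python3 -m handwheel '[[[-0.27,0.22,-0.1],[-0.007,-0.005,0],1],[[-0.27,0.22,-0.1],[-0.007,-0.005,0],0.7],[[-0.27,0.22,-0.1],[-0.007,-0.005,0],0.4],[[-0.27,0.22,-0.1],[-0.007,-0.005,0],0.4],[[-0.27,0.22,-0.1],[-0.007,-0.005,0],0.4]]' 80; python3 -m handwheel '[[[0,0,0],[0,0,0],0.4],[[0,0,-2],[0,0,0],0.4],[[0,0,-7],[0,0,0],0.4],[[0,0,-12],[0,0,0],0.4],[[0,0,-18],[0,0,0],0.4]]' 80; python3 -c "
from h import *
shot('wrist','w16')
delta([0.5735,-0.0126,0.2],-0.4)"
```

```text
time_s: 20.58
tcp_pos: [0.4914, -0.362, 0.0258]
ee_rot: [179.8, 0.1, 84.1]
contact_force: [-0.9, 1.3, 6.5]
opening: 0.657
time_s: 21.2
tcp_pos: [0.4902, -0.3611, 0.2076]
ee_rot: [179.9, 0.1, 84.1]
contact_force: [0.0, -1.1, -1.1]
opening: 0.657
shift cm [35.87  4.17  1.53] turn rad [ 0.02  -0.003  1.475] yaw-> -0.4
```

View pics/w16.png

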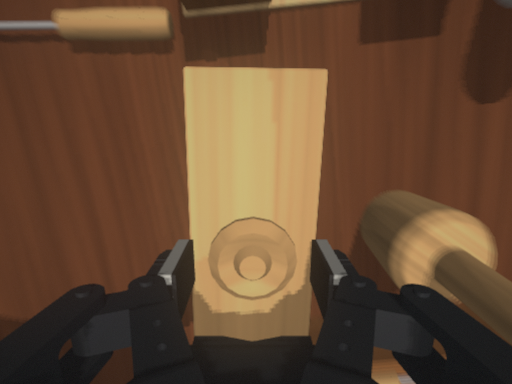

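```bash
python3 -m handwheel '[[[5,0.5,0],[0,0,0.17],0.4],[[10,1,0],[0,0,0.35],0.4],[[15,1.5,0],[0,0,0.53],0.4],[[20,2,0],[0,0,0.71],0.4],[[26,3,0],[0,0,0.88],0.4]]';  python3 -c "
from h import *
delta([0.5735,-0.0126,0.2],-0.4)"
```

```text
time_s: 21.88
tcp_pos: [0.5513, -0.1094, 0.2173]
ee_rot: [178.9, -0.4, 33.5]
contact_force: [0.5, 0.2, -1.3]
opening: 0.652
shift cm [ 7.18 -6.88  1.64] turn rad [ 0.017 -0.012  0.591] yaw-> -0.4
```

```bash
python3 -m handwheel '[[[2,-2,0.2],[0.005,-0.005,0.17],0.4],[[4,-4,0.6],[0.01,-0.01,0.34],0.4],[[6,-6,1],[0.015,-0.01,0.5],0.4],[[7.2,-6.9,1.6],[0.017,-0.012,0.59],0.4],[[7.2,-6.9,1.6],[0.017,-0.012,0.59],0.4]]';  python3 -c "
from h import *
delta([0.574,-0.0126,0.118],-0.4)"
```

```text
time_s: 22.5
tcp_pos: [0.5733, -0.0114, 0.2007]
ee_rot: [180.0, 0.0, -0.2]
contact_force: [0.0, -0.3, -1.3]
opening: 0.652
shift cm [0.07 0.12 8.27] turn rad [0.    0.    0.004] yaw-> -0.4
```

```bash
python3 -m handwheel '[[[0,0.1,4],[0,0,0],0.4],[[0.07,0.1,7],[0,0,0],0.4],[[0.07,0.1,8.5],[0,0,0],0.4],[[0.07,0.1,8.5],[0,0,0],0.4],[[0.07,0.1,8.5],[0,0,0],0.4]]'; python3 - <<'E'
from jig import *
im,d,p=shot('wrist','w17'); s=st(); np.savez('pics/w17.npz',im=im,d=d,**p)
crop(im,150,0,350,150,4,'w17c')
E
```

```text
time_s: 23.12
tcp_pos: [0.5752, -0.0128, 0.1172]
ee_rot: [180.0, -0.1, -0.2]
contact_force: [1.0, -0.3, -0.0]
opening: 0.657
t23.18 [ 0.5754 -0.0127  0.1174] [ 1.7998e+02 -1.7000e-01 -1.6000e-01] F [-0.2  0.4 -1.4] op 0.661
```

View pics/w17c.png

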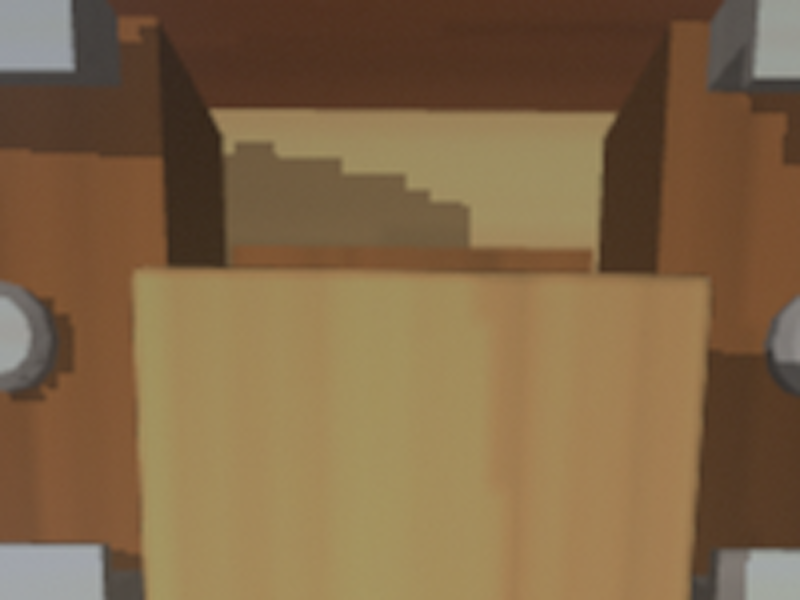

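```bash
python3 - <<'E'
from jig import *
z=np.load('pics/w17.npz'); p={k:z[k] for k in z.files}; im=z['im']
def q(n,l,z): print(n,ray(p,[(a/4+150,b/4) for a,b in l],z).round(4)[:,:2].tolist())
q('walls',[(165,200),(663,200)],.064)
zt=.1174-.0258+.016
q('face',[(134,270),(711,279)],zt)
q('stop far',[(229,247),(592,250)],.058)
W=cloud(z['d'],p); print(zt,W[100,200],W[100,310])
E
```

```text
walls [[0.675, 0.0194], [0.6748, -0.0471]]
face [[0.6601, 0.0151], [0.659, -0.0441]]
stop far [[0.6701, 0.0119], [0.6696, -0.0386]]
0.1076 [0.64729241 0.0087493  0.10884087] [ 0.64715484 -0.0371014   0.10899574]
```

```bash
python3 -m handwheel '[[[-0.22,0,0],[0,0,-0.009],0.4],[[-0.22,0,1],[0,0,-0.009],0.4],[[-0.22,0,2.3],[0,0,-0.009],0.4],[[-0.22,0,3.5],[0,0,-0.009],0.4],[[-0.22,0,4],[0,0,-0.009],0.4]]'; python3 -m handwheel '[[[0.03,0,0.3],[0,0,0],0.4],[[0.03,0,0.5],[0,0,0],0.4],[[0.03,0,0.7],[0,0,0],0.4],[[0.03,0,0.8],[0,0,0],0.4],[[0.03,0,0.8],[0,0,0],0.4]]'; python3 -c "
from h import *
st();shot('wrist','w18')"
```

```text
time_s: 23.8
tcp_pos: [0.5721, -0.0126, 0.0755]
ee_rot: [180.0, 0.0, 0.4]
contact_force: [-0.4, -0.3, -1.2]
opening: 0.658
time_s: 24.42
tcp_pos: [0.5724, -0.0127, 0.0716]
ee_rot: [180.0, 0.1, 0.4]
contact_force: [-9.9, 1.6, 22.7]
opening: 0.655
t24.43 [ 0.5724 -0.0127  0.0716] [1.7999e+02 1.2000e-01 3.8000e-01] F [-9.9  1.6 22.7] op 0.655
```

View pics/w18.png

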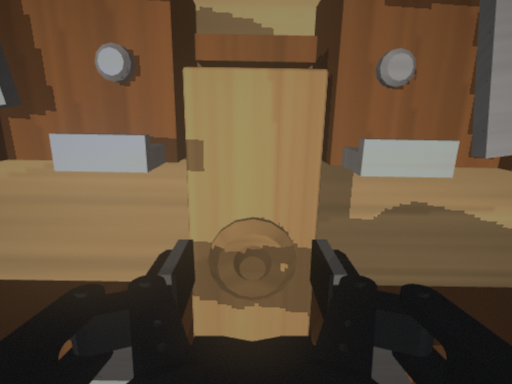

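```bash
python3 -m handwheel '[[[0,0,0],[0,0,0],0.8],[[0,0,0],[0,0,0],1],[[0,0,0],[0,0,0],1],[[0,0,-4],[0,0,0],1],[[0,0,-9],[0,0,0],1]]'; python3 -m handwheel '[[[0,0,-4],[0,0,0],1],[[0,0,-10],[0,0,0],1],[[0,0,-14],[0,0,0],1],[[0,0,-14],[0,0,0],1],[[0,0,-14],[0,0,0],1]]'; python3 - <<'E'
from h import *
im,d,p=shot('wrist','w19'); W=cloud(d,p); st()
im2,d2,p2=shot('top','t19')
np.savez('pics/w19.npz',im=im,d=d,**p)
crop(im,100,0,410,270,2.4,'w19c')
E
```

```text
time_s: 25.1
tcp_pos: [0.5709, -0.0125, 0.1602]
ee_rot: [-180.0, 0.4, 0.4]
contact_force: [0.9, -0.3, -0.1]
opening: 0.997
time_s: 25.72
tcp_pos: [0.5712, -0.0125, 0.299]
ee_rot: [-180.0, 0.5, 0.4]
contact_force: [-0.8, 0.1, -1.1]
opening: 1.0
t25.77 [ 0.5707 -0.0124  0.2981] [-179.96    0.62    0.38] F [ 0.9 -0.4 -0.4] op 1.002
```

View pics/w19c.png

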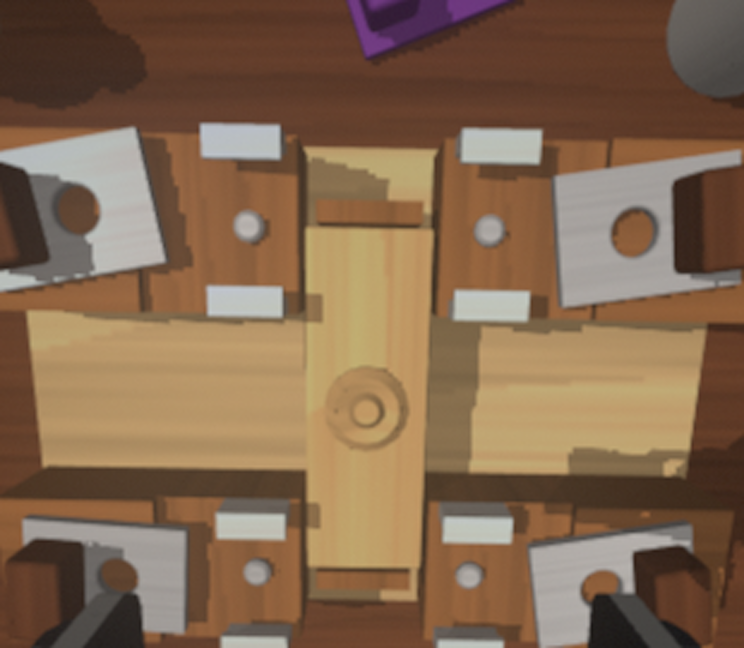

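```bash
python3 - <<'E'
from jig import *
z=np.load('pics/w19.npz'); p={k:z[k] for k in z.files}; im=z['im']
P=dict(a=(257,572),b=(250,226),c=(469,575),d=(490,230)); pin={}
for k in P:
    c,n=blob(im,(P[k][0]/2.4+100,P[k][1]/2.4),9,'pin'); w=ray(p,c,.0705)[0]; pin[k]=w[:2]; print(k,c.round(1),n,w.round(4))
print(np.mean(list(pin.values()),0).round(4))
W=cloud(z['d'],p)
def q(l,z): return ray(p,[(a/2.4+100,b/2.4) for a,b in l],z).round(4)[:,:2].tolist()
print('face',q([(306,227),(433,229),(420,568),(308,568)],.062))
for a,b in [(330,260),(410,260),(330,550),(400,550)]: print(W[int(b/2.4),int(a/2.4+100),2].round(4))
delta([.483,-.15,.25],90)
E
```

```text
a [206.7 238.1] 90 [0.4883 0.0434 0.0705]
b [203.   93.6] 122 [0.6576 0.0417 0.0705]
c [295.  239.3] 92 [ 0.4875 -0.0659  0.0705]
d [303.4  95.7] 127 [ 0.6561 -0.0676  0.0705]
[ 0.5724 -0.0121]
face [[0.6572, 0.0158], [0.6567, -0.0433], [0.4872, -0.0417], [0.4868, 0.0173]]
0.0631
0.0621
0.0638
0.0636
shift cm [-8.79 13.71  4.86] turn rad [-0.01   0.008 -1.564] yaw-> 90.0
```

```bash
python3 -m handwheel '[[[-1.5,2.5,0],[0,0,-0.17],1],[[-3,5,0],[0,0,-0.34],1],[[-5,8,0],[0,0,-0.51],1],[[-7,11,0],[0,0,-0.68],1],[[-8.8,13.7,1],[0,0,-0.85],1]]'; python3 -c "
from h import *
delta([.483,-.15,.25],90)"
```

```text
time_s: 26.45
tcp_pos: [0.4823, -0.1508, 0.2872]
ee_rot: [-179.4, 0.4, 49.4]
contact_force: [0.5, 0.1, -0.5]
opening: 1.002
shift cm [0.13 0.05 3.72] turn rad [-0.013  0.003 -0.709] yaw-> 90.0
```

```bash
python3 -m handwheel '[[[0.1,0,1],[0,0,-0.18],1],[[0.1,0,2],[-0.01,0,-0.36],1],[[0.1,0,3],[-0.013,0,-0.54],1],[[0.1,0,3.7],[-0.013,0,-0.71],1],[[0.1,0,3.7],[-0.013,0,-0.71],1]]'; python3 - <<'E'
from h import *
im,d,p=shot('wrist','w20'); s=st(); np.savez('pics/w20.npz',im=im,d=d,**p)
E
```

```text
time_s: 27.08
tcp_pos: [0.4809, -0.1494, 0.2478]
ee_rot: [-179.7, 0.1, 90.0]
contact_force: [-0.4, 0.6, 0.5]
opening: 1.0
t27.12 [ 0.4815 -0.1496  0.2486] [-1.7975e+02  1.1000e-01  8.9900e+01] F [ 0.2  0.4 -0.7] op 1.000
```

View pics/w20.png

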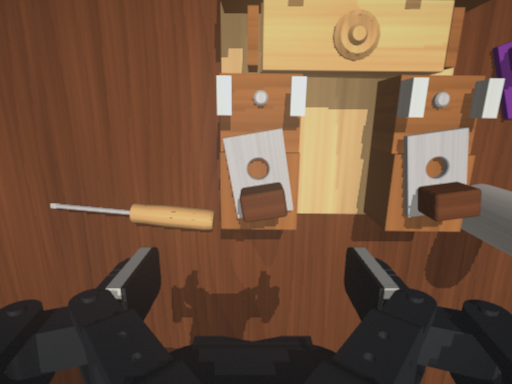

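```bash
cat > plate.py <<'E'
from jig import *
def plate(im,p,uv,r=45,tag=None):
    """white plate mask around uv; convex hull; long straight edges -> angle; hole centre"""
    h=cv2.cvtColor(im,cv2.COLOR_BGR2HSV); x,y=uv
    m=((h[...,1]<75)&(h[...,2]>70)).astype(np.uint8)
    w=np.zeros_like(m); w[max(0,y-r):y+r,max(0,x-r):x+r]=1; m*=w
    n,l,s,c=cv2.connectedComponentsWithStats(m,connectivity=4)
    k=min(range(1,n),key=lambda i:np.hypot(*(c[i]-uv))+(1e3 if s[i,4]<200 else 0))
    cnt=max(cv2.findContours((l==k).astype(np.uint8),cv2.RETR_EXTERNAL,cv2.CHAIN_APPROX_NONE)[0],key=len)
    hull=cv2.convexHull(cnt)
    ap=cv2.approxPolyDP(hull,3,True)[:,0]
    G=ray(p,ap,.0795)[:,:2]
    for i in range(len(ap)):
        a,b=G[i-1],G[i]; d=b-a
        print('  edge',ap[i-1],ap[i],'len %.4f ang %.1f'%(np.hypot(*d),np.degrees(np.arctan2(d[1],d[0]))%180))
    hc,n=blob(im,uv,int(r*.32),'hole'); print('hole px',hc.round(1),n,ray(p,hc,.0795)[0].round(4))
    if tag:
        o=im.copy(); cv2.polylines(o,[ap],True,(0,255,0),1); cv2.circle(o,tuple(int(round(k)) for k in hc),2,(0,0,255),-1)
        crop(o,max(0,x-60),max(0,y-60),x+60,y+80,5,tag)
E
python3 - <<'E'
from plate import *
z=np.load('pics/w20.npz'); p={k:z[k] for k in z.files}; im=z['im']
plate(im,p,(258,168),tag='w20c')
W=cloud(z['d'],p); print(W[203,264],W[150,250])
E
```

```text
edge [223 138] [281 128] len 0.0550 ang 9.5
  edge [281 128] [292 209] len 0.0798 ang 99.3
  edge [292 209] [237 212] len 0.0550 ang 3.3
  edge [237 212] [223 138] len 0.0739 ang 99.5
hole px [257.6 168. ] 317 [ 0.4843 -0.1315  0.0795]
[ 0.48959957 -0.15667431  0.11415447] [ 0.47702384 -0.11420469  0.08027401]
```

View pics/w20c.png

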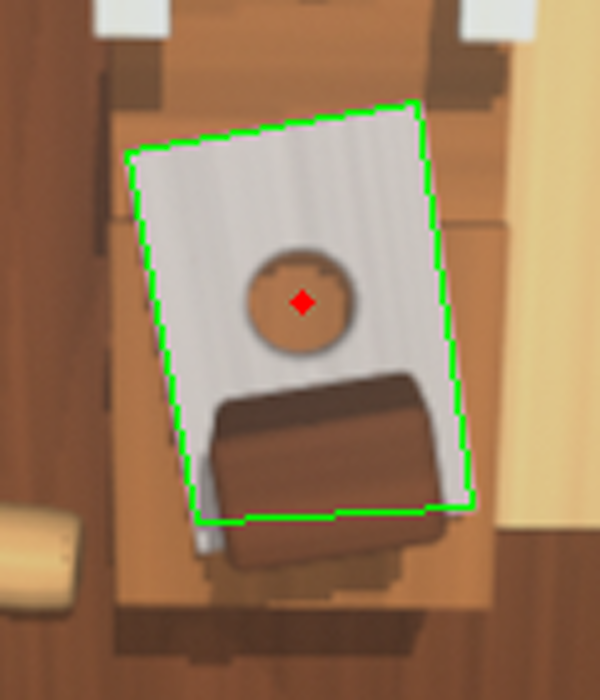

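```bash
python3 -c "
from h import *
st();delta([.4889,-.1591,.106],99.4)"
```

```text
t27.12 [ 0.4815 -0.1496  0.2486] [-1.7975e+02  1.1000e-01  8.9900e+01] F [ 0.2  0.4 -0.7] op 1.000
shift cm [-0.92  0.81 14.26] turn rad [-0.005  0.002 -0.166] yaw-> 99.4
```

```bash
python3 -m handwheel '[[[-0.5,0.4,4],[-0.005,0,-0.08],1],[[-0.9,0.8,8],[-0.005,0,-0.166],1],[[-0.9,0.8,12],[-0.005,0,-0.166],1],[[-0.9,0.8,13.8],[-0.005,0,-0.166],1],[[-0.9,0.8,13.8],[-0.005,0,-0.166],1]]' 80; python3 -c "
from h import *
st();delta([.4889,-.1591,.106],99.4); shot('wrist','w21')"
```

```text
time_s: 27.75
tcp_pos: [0.4879, -0.1584, 0.1094]
ee_rot: [-179.9, -0.0, 99.4]
contact_force: [-1.1, 0.2, 1.0]
opening: 1.003
t27.75 [ 0.4879 -0.1584  0.1094] [-179.86   -0.     99.36] F [-1.1  0.2  1. ] op 1.003
shift cm [-0.08  0.09  0.34] turn rad [-0.002 -0.    -0.001] yaw-> 99.4
```

View pics/w21.png

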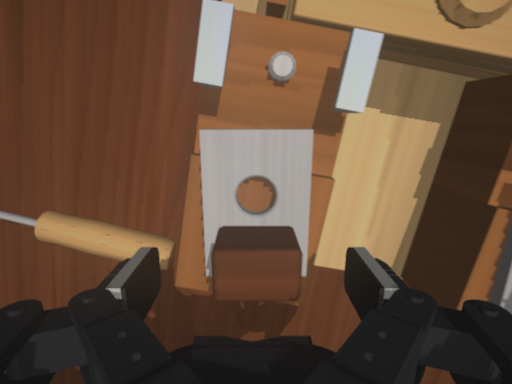

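Aligned: block at (256,262) between the jaws. Go down the rest and close.

```bash
python3 -m handwheel '[[[-0.08,0.05,0.3],[0,0,0],1],[[-0.08,0.05,0.3],[0,0,0],0.6],[[-0.08,0.05,0.3],[0,0,0],0.2],[[-0.08,0.05,0.3],[0,0,0],0.2],[[-0.08,0.05,0.3],[0,0,0],0.2]]' 80; python3 -m handwheel '[[[0,0,0],[0,0,0],0.2],[[0,0,0],[0,0,0],0.2],[[0,0,0],[0,0,0],0.2],[[0,0,0],[0,0,0],0.2],[[0,0,0],[0,0,0],0.2]]' 80; python3 - <<'E'
from plate import *
im,d,p=shot('wrist','w22'); st();plate(im,p,(256,195),r=75,tag='w22c')
E
```

```text
time_s: 28.42
tcp_pos: [0.4906, -0.16, 0.1088]
ee_rot: [179.9, 0.2, 99.4]
contact_force: [0.8, -0.2, 5.2]
opening: 0.452
time_s: 29.05
tcp_pos: [0.4906, -0.16, 0.1088]
ee_rot: [179.9, 0.2, 99.4]
contact_force: [0.9, -1.3, 1.7]
opening: 0.449
t29.10 [ 0.4906 -0.16    0.1088] [1.7989e+02 1.5000e-01 9.9370e+01] F [-0.9  0.4  2.1] op 0.446
  edge [195 125] [309 125] len 0.0559 ang 9.4
  edge [309 125] [321 269] len 0.0789 ang 107.1
  edge [321 269] [185 269] len 0.0759 ang 9.3
  edge [185 269] [195 125] len 0.0786 ang 92.5
hole px [251.7 190.2] 1039 [ 0.4848 -0.1311  0.0795]
```

View pics/w22.png

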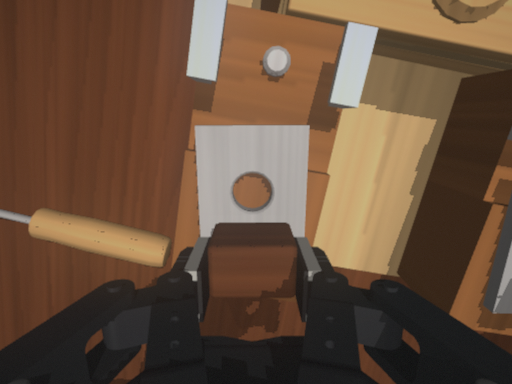

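```bash
python3 -c "
from h import *
delta([.4866,-.160,.1105],89.3)"
```

```text
shift cm [ 0.07 -0.39 -0.18] turn rad [0.002 0.002 0.176] yaw-> 89.3
```

```bash
python3 -m handwheel '[[[0,0,-0.15],[0,0,0],0.2],[[0.07,-0.2,-0.18],[0,0,0.06],0.2],[[0.07,-0.39,-0.18],[0,0,0.12],0.2],[[0.07,-0.39,-0.18],[0,0,0.176],0.2],[[0.07,-0.39,-0.18],[0,0,0.176],0.2]]' 80; python3 - <<'E'
from plate import *
im,d,p=shot('wrist','w23'); st();plate(im,p,(256,192),r=75)
c,n=blob(im,(264,55),20,'pin'); print(c,ray(p,c,.0705)); delta([.4874,-.0957,.1105],89.3)
E
```

```text
time_s: 29.72
tcp_pos: [0.4857, -0.1596, 0.1097]
ee_rot: [180.0, 0.1, 89.3]
contact_force: [-0.3, 0.7, -2.0]
opening: 0.448
t29.77 [ 0.4859 -0.1597  0.1099] [1.7995e+02 1.0000e-01 8.9340e+01] F [-0.1  0.3 -2.7] op 0.451
  edge [195 125] [308 125] len 0.0558 ang 179.3
  edge [308 125] [319 266] len 0.0774 ang 96.6
  edge [319 266] [185 266] len 0.0750 ang 179.3
  edge [185 266] [195 125] len 0.0773 ang 82.4
hole px [251.7 190.3] 1036 [ 0.4849 -0.1305  0.0795]
[254.34519573  59.95551601] [[ 0.48700972 -0.06634824  0.0705    ]]
shift cm [ 6.4   0.08 -0.07] turn rad [0.001 0.002 0.001] yaw-> 89.3
```

View pics/w23.png

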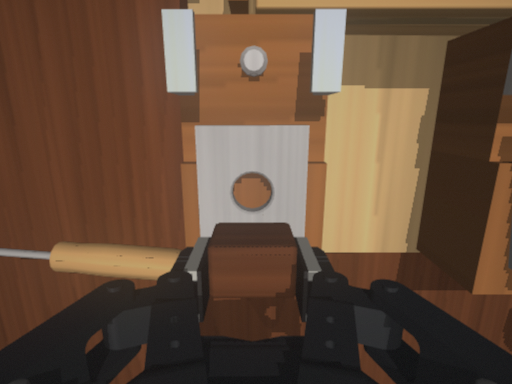

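```bash
python3 -m handwheel '[[[0.5,0.15,-0.04],[0,0,0],0.2],[[1.5,0.17,-0.04],[0,0,0],0.2],[[2.7,0.17,-0.04],[0,0,0],0.2],[[3.8,0.17,-0.04],[0,0,0],0.2],[[4.5,0.17,-0.04],[0,0,0],0.2]]' 80; python3 - <<'E'
from plate import *
im,d,p=shot('wrist','w24'); st();plate(im,p,(252,190),r=75)
E
```

```text
time_s: 30.4
tcp_pos: [0.488, -0.1136, 0.1102]
ee_rot: [180.0, 0.1, 89.4]
contact_force: [0.4, -0.5, -3.4]
opening: 0.45
t30.45 [ 0.4879 -0.1131  0.1101] [1.7997e+02 6.0000e-02 8.9400e+01] F [ 0.2  0.6 -1.5] op 0.449
  edge [177 119] [326 119] len 0.0734 ang 179.4
  edge [326 119] [326 190] len 0.0360 ang 93.0
  edge [326 190] [318 264] len 0.0427 ang 87.0
  edge [318 264] [186 264] len 0.0740 ang 179.4
  edge [186 264] [177 190] len 0.0427 ang 92.5
  edge [177 190] [177 119] len 0.0360 ang 85.7
hole px [251.8 190.2] 1030 [ 0.4872 -0.0846  0.0795]
```

View pics/w24.png

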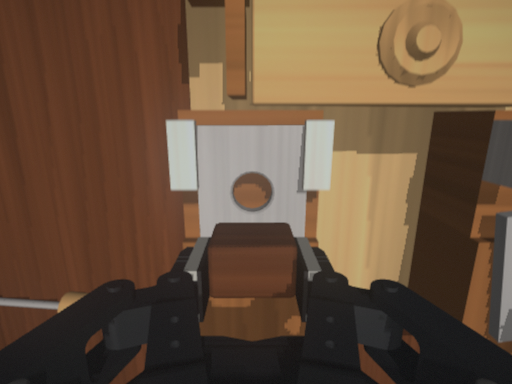

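```bash
python3 -m handwheel '[[[0.7,-0.02,0],[0,0,0],0.2],[[1.4,-0.02,0],[0,0,0],0.2],[[1.83,-0.02,0],[0,0,0],0.2],[[1.83,-0.02,0],[0,0,0],0.2],[[1.83,-0.02,0],[0,0,0],0.2]]' 80; python3 - <<'E'
from plate import *
im,d,p=shot('wrist','w25'); st(); crop(im,150,90,350,240,4,'w25c')
E
```

```text
time_s: 31.08
tcp_pos: [0.488, -0.0949, 0.1101]
ee_rot: [180.0, 0.1, 89.4]
contact_force: [-0.1, -0.4, -2.3]
opening: 0.452
t31.12 [ 0.488  -0.095   0.1101] [1.7997e+02 6.0000e-02 8.9390e+01] F [-0.3  0.1 -3.2] op 0.451
```

View pics/w25c.png

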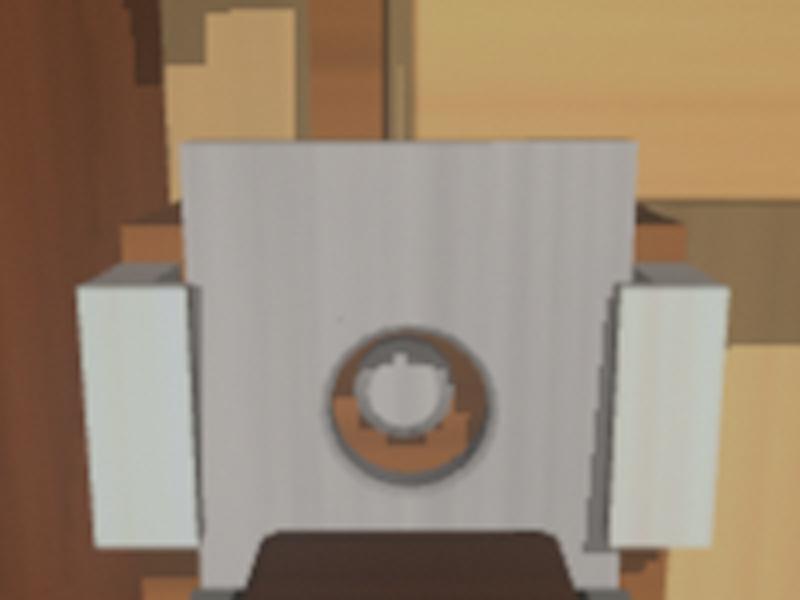

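```bash
python3 - <<'E'
from h import *
p=camera_params('wrist')
print('pin',ray(p,[(403/4+150,388/4+90)],.0705).round(4),'hole',ray(p,[(410/4+150,407/4+90)],.0806).round(4))
E
```

```text
pin [[ 0.4866 -0.0663  0.0705]] hole [[ 0.4876 -0.0665  0.0806]]
```

```bash
python3 -m handwheel '[[[0.02,-0.06,0.2],[0,0,0],0.2],[[0.02,-0.06,0.4],[0,0,0],0.2],[[0.02,-0.06,0.6],[0,0,0],0.2],[[0.02,-0.06,0.8],[0,0,0],0.2],[[0.02,-0.06,0.9],[0,0,0],0.2]]' 80; python3 -m handwheel '[[[0,0,0],[0,0,0],0.8],[[0,0,0],[0,0,0],0.8],[[0,0,0],[0,0,0],0.8],[[0,0,0],[0,0,0],0.8],[[0,0,0],[0,0,0],0.8]]' 80; python3 - <<'E'
from plate import *
im,d,p=shot('wrist','w26'); st(); crop(im,150,60,350,240,4,'w26c')
W=cloud(d,p); 
for uv in [(205,100),(205,150),(305,100),(305,150),(250,110),(250,150)]: print(uv,W[uv[1],uv[0]].round(4))
E
```

```text
time_s: 31.75
tcp_pos: [0.4873, -0.0948, 0.1013]
ee_rot: [-180.0, 0.1, 89.4]
contact_force: [-3.6, 1.0, 5.5]
opening: 0.448
time_s: 32.38
tcp_pos: [0.4873, -0.0948, 0.1013]
ee_rot: [180.0, 0.1, 89.4]
contact_force: [0.7, 0.0, 0.5]
opening: 0.8
t32.42 [ 0.4873 -0.0948  0.1013] [-1.800e+02  6.000e-02  8.939e+01] F [ 0.  -0.5 -0.2] op 0.803
(205, 100) [ 0.4551 -0.0175  0.0068]
(205, 150) [ 0.4635 -0.0443  0.0732]
(305, 100) [ 0.5141 -0.0207  0.063 ]
(305, 150) [ 0.5131 -0.0448  0.0736]
(250, 110) [ 0.4857 -0.0244  0.0068]
(250, 150) [ 0.4858 -0.0447  0.0723]
```

View pics/w26.png

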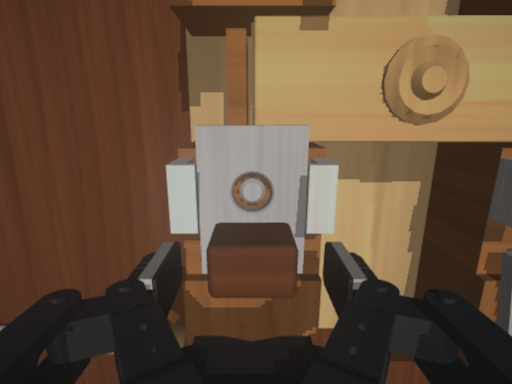

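```bash
python3 -m handwheel '[[[0,0,0],[0,0,0],1],[[0,0,-4],[0,0,0],1],[[0,0,-10],[0,0,0],1],[[-2,6,-14.5],[0,0,0],1],[[-4,12,-14.5],[0,0,0],1]]' 80; python3 - <<'E'
from plate import *
delta([.656,-.145,.25],90)
E
```

```text
time_s: 33.05
tcp_pos: [0.597, -0.1322, 0.2498]
ee_rot: [179.5, 0.2, 89.4]
contact_force: [0.7, 0.5, 0.5]
opening: 1.001
shift cm [-1.22  5.91  0.03] turn rad [ 0.008  0.003 -0.01 ] yaw-> 90.0
```

```bash
python3 -m handwheel '[[[-0.6,3,0],[0.004,0,0],0.9],[[-1.2,5.9,0],[0.008,0,0],0.8],[[-1.2,5.9,0],[0.008,0,0],0.8],[[-1.2,5.9,0],[0.008,0,0],0.8],[[-1.2,5.9,0],[0.008,0,0],0.8]]' 80; python3 - <<'E'
from plate import *
im,d,p=shot('wrist','w27'); st(); np.savez('pics/w27.npz',im=im,d=d,**p)
print(proj(p,[.6544,-.1304,.0795]))
W=cloud(d,p); m=W[...,2]>.14; m&=(W[...,0]>.69)&(W[...,1]<-.12); print('spray top',np.nanmin(W[m],0),np.nanmax(W[m],0),m.sum())
E
```

```text
time_s: 33.67
tcp_pos: [0.6547, -0.1445, 0.2501]
ee_rot: [-179.9, 0.2, 89.4]
contact_force: [-0.1, 0.1, -0.6]
opening: 0.801
t33.73 [ 0.6549 -0.1445  0.2503] [-1.7995e+02  1.7000e-01  8.9410e+01] F [-0.1 -0.  -0. ] op 0.799
[[252.84065525 171.20298297]]
spray top [ 0.6900021  -0.21602639  0.14000533] [ 0.784657  -0.1278274  0.3238046] 13382
```

View pics/w27.png

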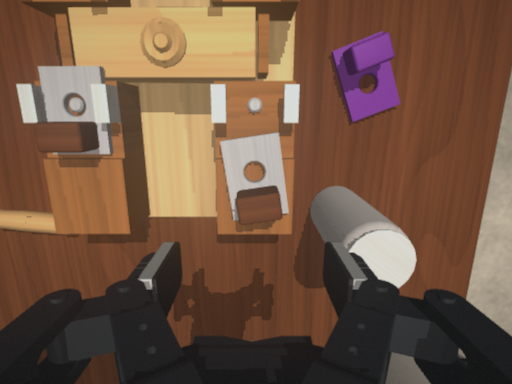

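```bash
python3 - <<'E'
from plate import *
z=np.load('pics/w27.npz'); p={k:z[k] for k in z.files}; im=z['im']
print('spray',ray(p,[(376,256),(340,256),(412,256),(376,230)],.15).round(4).tolist())
plate(im,p,(254,170),tag='w27c')
c,n=blob(im,(255,104),12,'pin'); print(c,n,ray(p,c,.0705))
E
```

```text
spray [[0.7525, -0.1875, 0.15], [0.7236, -0.1873, 0.15], [0.7813, -0.1878, 0.15], [0.7503, -0.1653, 0.15]]
  edge [220 141] [278 132] len 0.0555 ang 8.1
  edge [278 132] [288 212] len 0.0798 ang 98.0
  edge [288 212] [232 214] len 0.0566 ang 1.6
  edge [232 214] [220 141] len 0.0735 ang 97.3
hole px [253.9 171.1] 308 [ 0.6555 -0.1303  0.0795]
[254.40372671 104.65838509] 161 [[ 0.65648622 -0.06822025  0.0705    ]]
```

View pics/w27c.png

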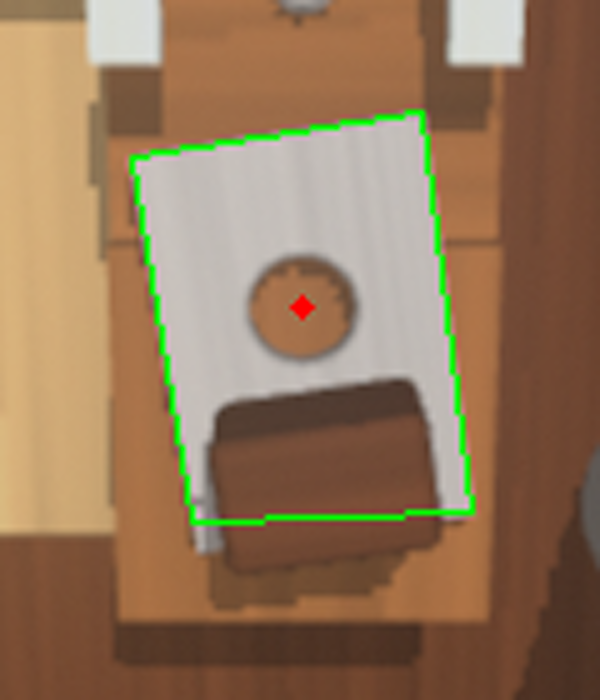

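```bash
python3 -c "
from h import *
delta([.6593,-.1585,.1075],97.8)"
```

```text
shift cm [-1.35  0.47 14.29] turn rad [-0.001  0.003 -0.146] yaw-> 97.8
```

```bash
python3 -m handwheel '[[[-0.7,0.2,4],[0,0,-0.08],0.75],[[-1.35,0.45,8],[0,0,-0.146],0.75],[[-1.35,0.45,12],[0,0,-0.146],0.75],[[-1.35,0.45,14.1],[0,0,-0.146],0.75],[[-1.35,0.45,14.1],[0,0,-0.146],0.75]]' 80; python3 -c "
from h import *
st();delta([.6593,-.1585,.1075],97.8); shot('wrist','w28')"
```

```text
time_s: 34.35
tcp_pos: [0.6574, -0.1579, 0.1076]
ee_rot: [-179.7, 0.1, 97.8]
contact_force: [0.4, 0.8, 0.4]
opening: 0.749
t34.35 [ 0.6574 -0.1579  0.1076] [-1.7971e+02  7.0000e-02  9.7780e+01] F [0.4 0.8 0.4] op 0.749
shift cm [-0.08  0.18  0.01] turn rad [-0.005  0.001 -0.   ] yaw-> 97.8
```

View pics/w28.png

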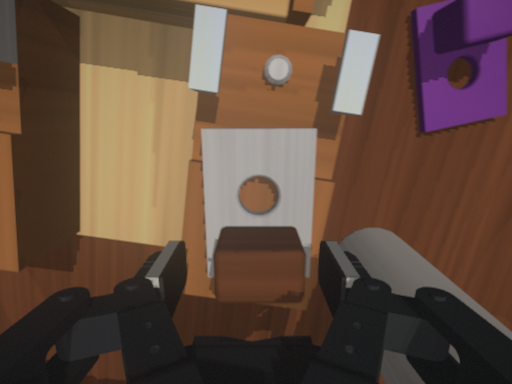

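```bash
python3 -m handwheel '[[[-0.08,0.15,0.1],[-0.004,0,0],0.6],[[-0.08,0.15,0.1],[-0.004,0,0],0.2],[[-0.08,0.15,0.1],[-0.004,0,0],0.2],[[-0.08,0.15,0.1],[-0.004,0,0],0.2],[[-0.08,0.15,0.1],[-0.004,0,0],0.2]]' 80; python3 -m handwheel '[[[0,0,0],[0,0,0],0.2],[[0,0,0],[0,0,0],0.2],[[0,0,-0.1],[0,0,0],0.2],[[0,0,-0.2],[0,0,0],0.2],[[0,0,-0.2],[0,0,0],0.2]]' 80; python3 - <<'E'
from plate import *
im,d,p=shot('wrist','w29'); st();
hc,n=blob(im,(253,192),25,'hole'); print(hc,n,ray(p,hc,.081)[0].round(4))
delta([.6565,-.1585,.1105],89.3)
E
```

```text
time_s: 35.02
tcp_pos: [0.6625, -0.1596, 0.1113]
ee_rot: [179.6, 0.3, 97.8]
contact_force: [0.2, -0.1, 6.7]
opening: 0.449
time_s: 35.65
tcp_pos: [0.6621, -0.1595, 0.1128]
ee_rot: [179.7, 0.3, 97.8]
contact_force: [-0.9, 0.3, -1.9]
opening: 0.448
t35.70 [ 0.6622 -0.1595  0.1129] [179.66   0.26  97.79] F [-0.2 -0.7 -3.9] op 0.444
[251.06410256 187.05325444] 1014 [ 0.6567 -0.1294  0.081 ]
shift cm [ 0.18 -0.55  0.24] turn rad [0.006 0.004 0.148] yaw-> 89.3
```

View pics/w29.png

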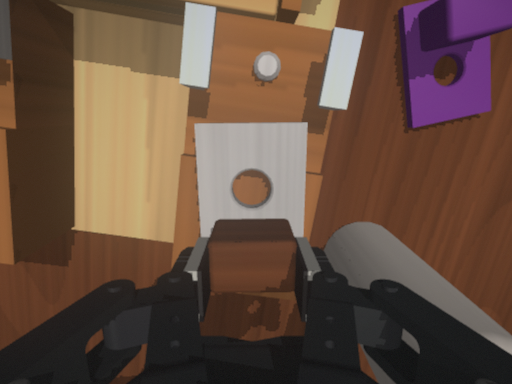

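```bash
python3 -m handwheel '[[[0.02,-0.2,0],[0,0,0.05],0.2],[[0.05,-0.4,0],[0,0,0.1],0.2],[[0.05,-0.53,0],[0.005,0.003,0.148],0.2],[[0.05,-0.53,0],[0.005,0.003,0.148],0.2],[[0.05,-0.53,0],[0.005,0.003,0.148],0.2]]' 80; python3 - <<'E'
from plate import *
im,d,p=shot('wrist','w30'); st();
hc,n=blob(im,(253,190),25,'hole'); print(hc,n,ray(p,hc,.081)[0].round(4)); 
c,n=blob(im,(254,60),20,'pin'); print(c,n,ray(p,c,.0705))
E
```

```text
time_s: 36.33
tcp_pos: [0.6568, -0.1597, 0.1127]
ee_rot: [179.9, 0.1, 89.4]
contact_force: [-0.3, -0.1, -2.1]
opening: 0.448
t36.38 [ 0.6569 -0.1597  0.1127] [1.7993e+02 6.0000e-02 8.9350e+01] F [ 0.3 -0.6 -2.4] op 0.448
[251.14215202 187.07601185] 1013 [ 0.6558 -0.1293  0.081 ]
[251.13827993  64.79763912] 593 [[ 0.65651024 -0.06819437  0.0705    ]]
```

View pics/w30.png

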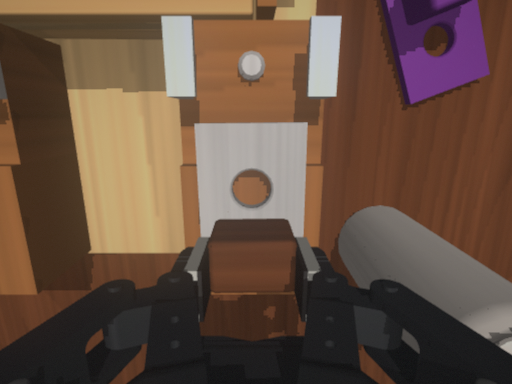

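```bash
python3 -m handwheel '[[[0.5,0,0],[0,0,0],0.2],[[1.5,0,0],[0,0,0],0.2],[[2.7,0,0],[0,0,0],0.2],[[3.8,0,0],[0,0,0],0.2],[[4.3,0,0],[0,0,0],0.2]]' 80; python3 - <<'E'
from plate import *
im,d,p=shot('wrist','w31'); st();
hc,n=blob(im,(253,190),25,'hole'); print(hc,n,ray(p,hc,.081)[0].round(4)); 
E
```

```text
time_s: 37.0
tcp_pos: [0.6573, -0.1154, 0.1127]
ee_rot: [179.9, 0.0, 89.4]
contact_force: [0.1, -0.5, -1.7]
opening: 0.448
t37.05 [ 0.6573 -0.1151  0.1127] [1.7994e+02 3.0000e-02 8.9420e+01] F [-0.1 -0.8 -2.4] op 0.448
[251.12723658 187.02584493] 1006 [ 0.6562 -0.0849  0.081 ]
```

View pics/w31.png

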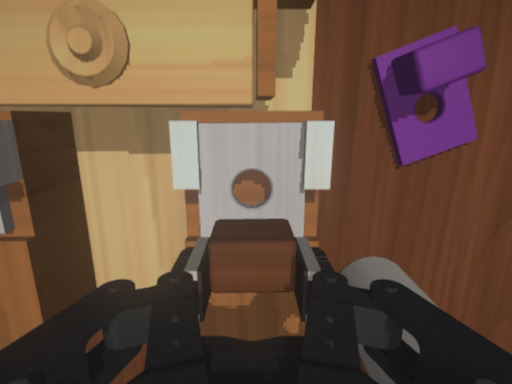

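```bash
python3 -m handwheel '[[[0.6,0,0],[0,0,0],0.2],[[1.2,0,0],[0,0,0],0.2],[[1.66,0,0],[0,0,0],0.2],[[1.66,0,0],[0,0,0],0.2],[[1.66,0,0],[0,0,0],0.2]]' 80; python3 - <<'E'
from plate import *
im,d,p=shot('wrist','w32'); st(); crop(im,150,90,350,240,4,'w32c')
E
```

```text
time_s: 37.67
tcp_pos: [0.6576, -0.0987, 0.1127]
ee_rot: [179.9, 0.0, 89.4]
contact_force: [-0.6, -0.0, -3.0]
opening: 0.445
t37.73 [ 0.6575 -0.0987  0.1127] [1.7993e+02 3.0000e-02 8.9400e+01] F [ 0.3  0.3 -2.5] op 0.450
```

View pics/w32c.png

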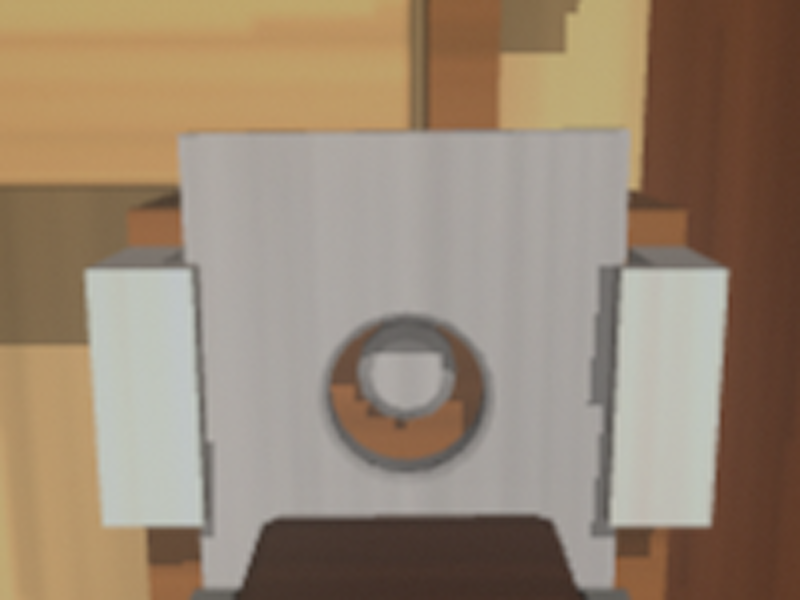

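```bash
python3 -m handwheel '[[[0.07,0,0.2],[0,0,0],0.2],[[0.07,0,0.4],[0,0,0],0.2],[[0.07,0,0.6],[0,0,0],0.2],[[0.07,0,0.8],[0,0,0],0.2],[[0.07,0,0.92],[0,0,0],0.2]]' 80; python3 -m handwheel '[[[0,0,0],[0,0,0],0.75],[[0,0,0],[0,0,0],0.75],[[0,0,0],[0,0,0],0.75],[[0,0,0],[0,0,0],0.75],[[0,0,0],[0,0,0],0.75]]' 80; python3 - <<'E'
from plate import *
im,d,p=shot('wrist','w33'); st()
W=cloud(d,p); 
for uv in [(205,155),(300,155),(250,150),(210,250)]: print(uv,W[uv[1],uv[0]].round(4))
E
```

```text
time_s: 38.35
tcp_pos: [0.6575, -0.098, 0.1039]
ee_rot: [180.0, 0.0, 89.4]
contact_force: [-2.2, 0.8, 4.4]
opening: 0.446
time_s: 38.98
tcp_pos: [0.6575, -0.098, 0.1039]
ee_rot: [180.0, 0.0, 89.4]
contact_force: [0.7, 0.4, 1.1]
opening: 0.75
t39.02 [ 0.6575 -0.098   0.1039] [1.7996e+02 3.0000e-02 8.9410e+01] F [-0.1  0.6  0.2] op 0.747
(205, 155) [ 0.6332 -0.0503  0.0738]
(300, 155) [ 0.6815 -0.0509  0.0726]
(250, 150) [ 0.656  -0.048   0.0738]
(210, 250) [ 0.6383 -0.0877  0.1063]
```

View pics/w33.png

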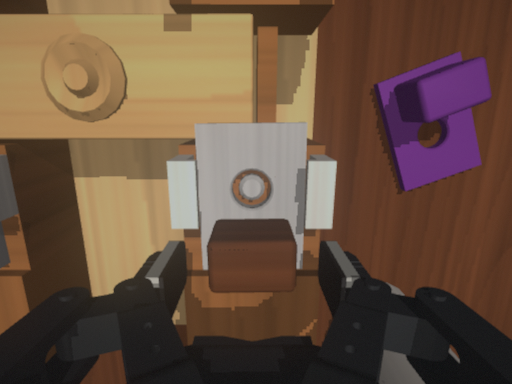

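```bash
python3 -m handwheel '[[[0,0,-1],[0,0,0],0.8],[[0,0,-5],[0,0,0],0.9],[[1,0,-11],[0,0,0],0.8],[[6,0,-15],[0,0,0],0.8],[[12,0,-16],[0,0,0],0.8]]' 80; python3 -c "
from h import *
delta([.66,.125,.26],90)"
```

```text
time_s: 39.65
tcp_pos: [0.6612, 0.022, 0.2698]
ee_rot: [179.4, 0.0, 89.2]
contact_force: [1.5, -1.1, -0.0]
opening: 0.803
shift cm [10.3  -0.27  0.97] turn rad [ 0.01   0.001 -0.013] yaw-> 90.0
```

```bash
python3 -m handwheel '[[[5,-0.2,0.5],[0.005,0,0],0.8],[[10.3,-0.27,1],[0.01,0,0],0.8],[[10.3,-0.27,1],[0.01,0,0],0.8],[[10.3,-0.27,1],[0.01,0,0],0.8],[[10.3,-0.27,1],[0.01,0,0],0.8]]' 80; python3 - <<'E'
from plate import *
im,d,p=shot('wrist','w34'); st(); np.savez('pics/w34.npz',im=im,d=d,**p)
print(proj(p,[.6623,.115,.0795]),proj(p,[.657,.0415,.0705]))
E
```

```text
time_s: 40.28
tcp_pos: [0.6602, 0.1235, 0.2601]
ee_rot: [180.0, 0.1, 89.2]
contact_force: [0.3, -0.6, -0.1]
opening: 0.8
t40.33 [0.6602 0.1234 0.26  ] [1.7997e+02 7.0000e-02 8.9130e+01] F [ 0.1 -0.2 -0.1] op 0.796
[[255.04312862 191.56624028]] [[251.0183255  253.72061103]]
```

View pics/w34.png

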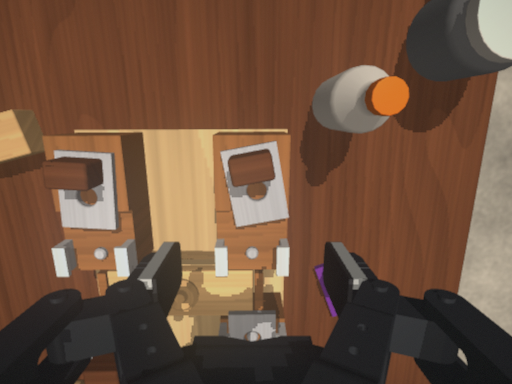

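```bash
python3 - <<'E'
from plate import *
z=np.load('pics/w34.npz'); p={k:z[k] for k in z.files}; im=z['im']
plate(im,p,(257,190),r=52,tag='w34c')
c,n=blob(im,(252,253),10,'pin'); print(c,n,ray(p,c,.0705))
print('glue cap',ray(p,[(388,96)],.15), 'base',ray(p,[(330,100)],0))
E
```

```text
edge [220 152] [276 141] len 0.0562 ang 10.1
  edge [276 141] [288 217] len 0.0797 ang 99.4
  edge [288 217] [236 226] len 0.0555 ang 9.5
  edge [236 226] [220 152] len 0.0791 ang 99.9
hole px [255.6 183.8] 550 [0.6629 0.1231 0.0795]
[251.59322034 252.5       ] 118 [[0.65766373 0.04297122 0.0705    ]]
glue cap [[0.75947194 0.20246246 0.15      ]] base [[0.7536641  0.20660646 0.        ]]
```

View pics/w34c.png

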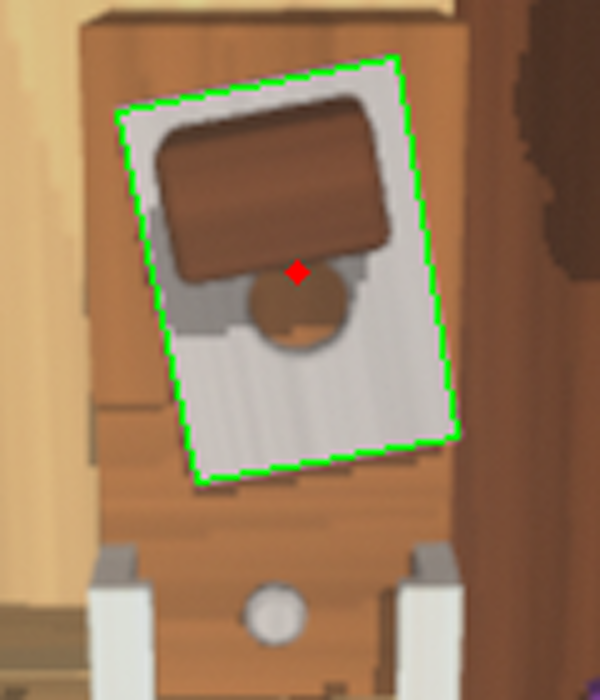

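```bash
python3 - <<'E'
from plate import *
z=np.load('pics/w34.npz'); p={k:z[k] for k in z.files}
G=ray(p,[(220,152),(276,141),(288,217),(236,226)],.0795)[:,:2]; c=G.mean(0); t=np.array([np.cos(np.radians(99.6)),np.sin(np.radians(99.6))])
print('centre',c,'hole',c-.006*t,'block',c+.022*t); b=c+.022*t
delta([*b,.1075],99.6)
E
```

```text
centre [0.66245281 0.1216164 ] hole [0.66345343 0.11570042] block [0.6587839  0.14330831]
shift cm [ 2.   -0.18 15.25] turn rad [ 0.     0.001 -0.183] yaw-> 99.6
```

```bash
python3 -m handwheel '[[[0.7,0,4],[0,0,-0.08],0.8],[[1.5,-0.15,8],[0,0,-0.18],0.75],[[2,-0.15,12],[0,0,-0.18],0.75],[[2,-0.15,15],[0,0,-0.18],0.75],[[2,-0.15,15],[0,0,-0.18],0.75]]' 80; python3 - <<'E'
from h import *
delta([0.6588,.1433,.1075],99.6); shot('wrist','w35')
E
```

```text
time_s: 40.95
tcp_pos: [0.6565, 0.1416, 0.1066]
ee_rot: [-179.6, 0.1, 99.4]
contact_force: [0.8, 0.2, 0.2]
opening: 0.75
shift cm [ 0.13  0.25 -0.1 ] turn rad [-0.007  0.001 -0.004] yaw-> 99.6
```

View pics/w35.png

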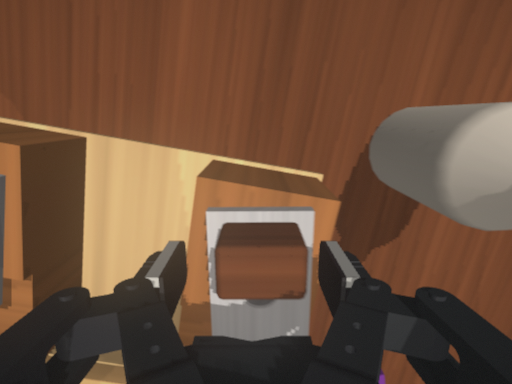

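```bash
python3 -m handwheel '[[[0.1,0.2,0],[-0.006,0,0],0.6],[[0.1,0.2,0],[-0.006,0,0],0.2],[[0.1,0.2,0],[-0.006,0,0],0.2],[[0.1,0.2,0],[-0.006,0,0],0.2],[[0.1,0.2,0],[-0.006,0,0],0.2]]' 80; python3 -m handwheel '[[[0,0,0],[0,0,0],0.2],[[0,0,0],[0,0,0],0.2],[[0,0,-0.1],[0,0,0],0.2],[[0,0,-0.17],[0,0,0],0.2],[[0,0,-0.17],[0,0,0],0.2]]' 80; python3 - <<'E'
from plate import *
im,d,p=shot('wrist','w36'); st(); np.savez('pics/w36.npz',im=im,d=d,**p)
E
```

```text
time_s: 41.62
tcp_pos: [0.6622, 0.1434, 0.1117]
ee_rot: [179.5, 0.1, 99.4]
contact_force: [0.4, -1.0, 6.5]
opening: 0.448
time_s: 42.25
tcp_pos: [0.6618, 0.1434, 0.1129]
ee_rot: [179.6, 0.1, 99.4]
contact_force: [-0.9, -0.6, -3.0]
opening: 0.448
t42.30 [0.6618 0.1434 0.113 ] [1.7958e+02 1.0000e-01 9.9370e+01] F [ 0.3 -0.9 -2. ] op 0.445
```

View pics/w36.png

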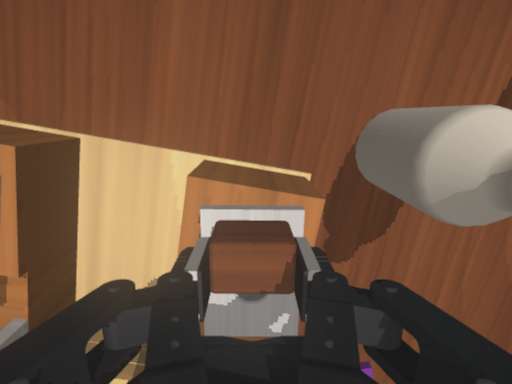

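```bash
python3 - <<'E'
from plate import *
z=np.load('pics/w36.npz'); p={k:z[k] for k in z.files}; im=z['im']
crop(im,180,190,330,300,5,'w36c')
h=cv2.cvtColor(im,cv2.COLOR_BGR2HSV)
m=((h[...,1]<75)&(h[...,2]>110)); 
for u in (215,252,290): print(u,np.where(m[195:225,u])[0]+195)
print([np.where(m[v,190:320])[0][[0,-1]]+190 for v in (210,214)])
E
```

```text
215 [206 207 208 209 210 211 212 213 214 215 216 217 218 219 220 221 222 223
 224]
252 [206 207 208 209 210 211 212 213 214 215 216 217 218 219 220]
290 [206 207 208 209 210 211 212 213 214 215 216 217 218 219 220 221 222 223
 224]
[array([200, 304]), array([200, 304])]
```

View pics/w36c.png

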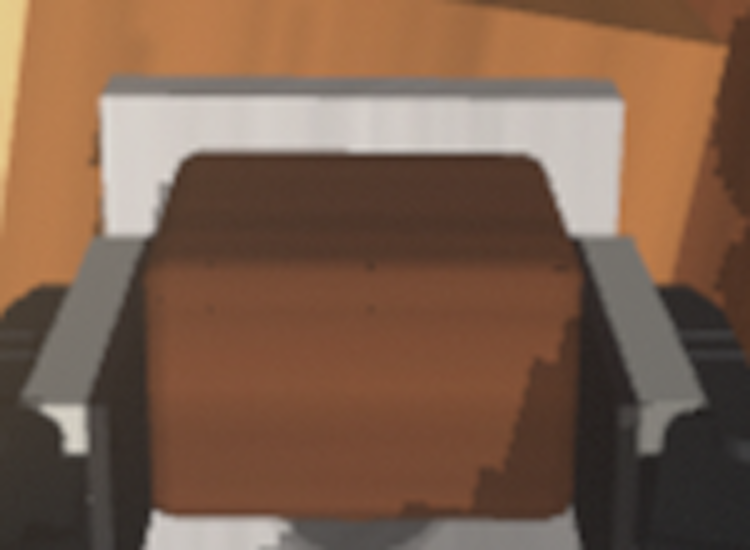

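```bash
cat >> plate.py <<'E'
def tail(p,l,r,ztop,pin,jyaw=-0.7):
    G=ray(p,[l,r],ztop)[:,:2]; d=G[1]-G[0]; a=np.degrees(np.arctan2(d[1],d[0])); print('tail w %.4f edge ang %.2f'%(np.hypot(*d),a))
    s=ctrl.get_state(); yaw=s['ee_rot'][2]
    R=lambda q:np.array([[np.cos(np.radians(q)),-np.sin(np.radians(q))],[np.sin(np.radians(q)),np.cos(np.radians(q))]])
    t=R(a)@[0,1]  # towards tail
    hole=G.mean(0)-.046*t; print('hole',hole.round(4))
    off=R(-yaw)@(hole-s['tcp_pos'][:2]); print('hole in tool(xy planar)',off.round(4),'plate vs tool yaw %.2f'%(a+90-yaw))
    yt=90+jyaw-(a+90-yaw)
    T=np.array(pin)-R(yt)@off; print('final tcp',T.round(4),'yaw',yt)
    return T,yt
E
python3 - <<'E'
from plate import *
z=np.load('pics/w36.npz'); p={k:z[k] for k in z.files}
T,yt=tail(p,(200.4,209),(304.8,209),.0807,(.6575,.0425))
pre=T+np.array([0.0122,1])*.074
delta([*pre,.113],yt)
E
```

```text
tail w 0.0561 edge ang 9.24
hole [0.6658 0.1161]
hole in tool(xy planar) [-0.0276  0.0005] plate vs tool yaw -0.13
final tcp [0.6583 0.0701] yaw 89.4320792368188
shift cm [ 0.11 -0.25 -0.01] turn rad [0.007 0.001 0.173] yaw-> 89.4
```

```bash
python3 -m handwheel '[[[0.1,-0.1,0],[0.003,0,0.05],0.2],[[0.1,-0.2,0],[0.006,0,0.11],0.2],[[0.1,-0.25,0],[0.006,0,0.173],0.2],[[0.1,-0.25,0],[0.006,0,0.173],0.2],[[0.1,-0.25,0],[0.006,0,0.173],0.2]]' 80; python3 - <<'E'
from plate import *
im,d,p=shot('wrist','w37'); st(); np.savez('pics/w37.npz',im=im,d=d,**p); crop(im,180,190,330,300,5,'w37c')
W=cloud(d,p); print(W[214,252],W[214,210],W[214,295])
E
```

```text
time_s: 42.92
tcp_pos: [0.6592, 0.144, 0.1129]
ee_rot: [179.9, 0.1, 89.5]
contact_force: [1.1, 0.2, -2.0]
opening: 0.447
t42.98 [0.6592 0.144  0.1129] [1.7991e+02 5.0000e-02 8.9500e+01] F [ 0.2  0.1 -2.8] op 0.445
[0.65837733 0.15958065 0.08118555] [0.6359314  0.16014796 0.08230065] [0.68157792 0.15926636 0.08087399]
```

View pics/w37c.png

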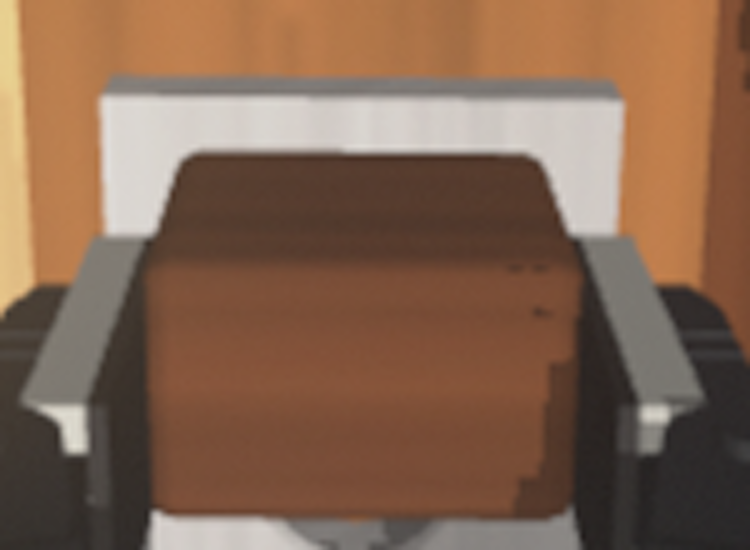

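View pics/w37.png

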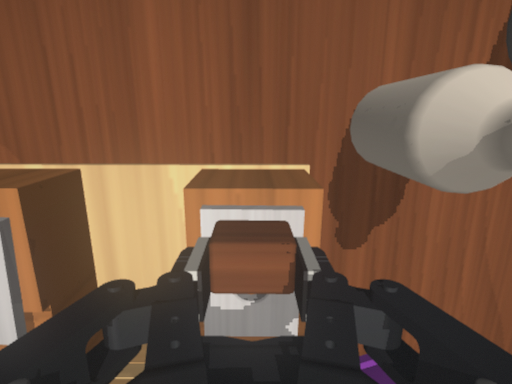

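```bash
python3 - <<'E'
from plate import *
z=np.load('pics/w37.npz'); p={k:z[k] for k in z.files}
T,yt=tail(p,(200.4,209),(304.8,209),.0807,(.6575,.0425))
print(ray(p,[(185.5,220),(322.8,220)],.0715))
print(ray(p,[(190,171),(313,171)],.0715))
delta([*T,.113],yt)
E
```

```text
tail w 0.0561 edge ang -0.53
hole [0.6583 0.1162]
hole in tool(xy planar) [-0.0278  0.0007] plate vs tool yaw -0.02
final tcp [0.6585 0.0703] yaw 89.32084214285469
[[0.62014551 0.15318144 0.0715    ]
 [0.69901605 0.15245301 0.0715    ]]
[[0.62448662 0.18158764 0.0715    ]
 [0.69214531 0.18098045 0.0715    ]]
shift cm [-7.38 -0.01 -0.  ] turn rad [0.002 0.001 0.003] yaw-> 89.3
```

```bash
python3 -m handwheel '[[[-0.5,0,0],[0,0,0],0.2],[[-1.6,0.02,0],[0,0,0],0.2],[[-3,0.02,0],[0,0,0],0.2],[[-4.3,0.02,0],[0,0,0],0.2],[[-5,0.02,0],[0,0,0],0.2]]' 80; python3 - <<'E'
from plate import *
im,d,p=shot('wrist','w38'); st(); np.savez('pics/w38.npz',im=im,d=d,**p)
im2,d2,p2=shot('scene','s38'); crop(im2,160,130,340,290,4.4,'s38c')
T,yt=tail(p,(200.4,209),(304.8,209),.0807,(.6576,.0425)); delta([*T,.113],yt)
E
```

```text
time_s: 43.6
tcp_pos: [0.6589, 0.0925, 0.1129]
ee_rot: [179.9, 0.1, 89.4]
contact_force: [0.1, 1.5, -2.0]
opening: 0.448
t43.65 [0.659  0.0919 0.1129] [1.7992e+02 9.0000e-02 8.9410e+01] F [ 0.2 -1.  -2.9] op 0.447
tail w 0.0562 edge ang -0.61
hole [0.658  0.0647]
hole in tool(xy planar) [-0.028   0.0007] plate vs tool yaw -0.02
final tcp [0.6586 0.0705] yaw 89.31842042439789
shift cm [-2.22 -0.02 -0.  ] turn rad [0.002 0.001 0.002] yaw-> 89.3
```

View pics/w38.png

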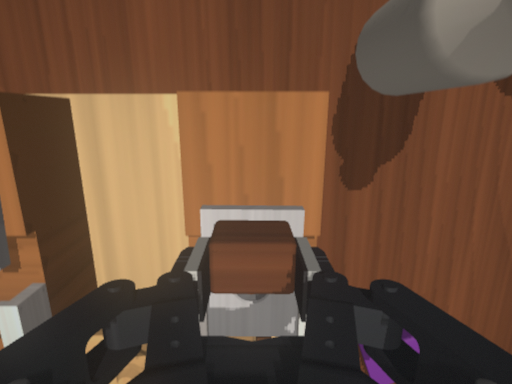

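View pics/s38c.png

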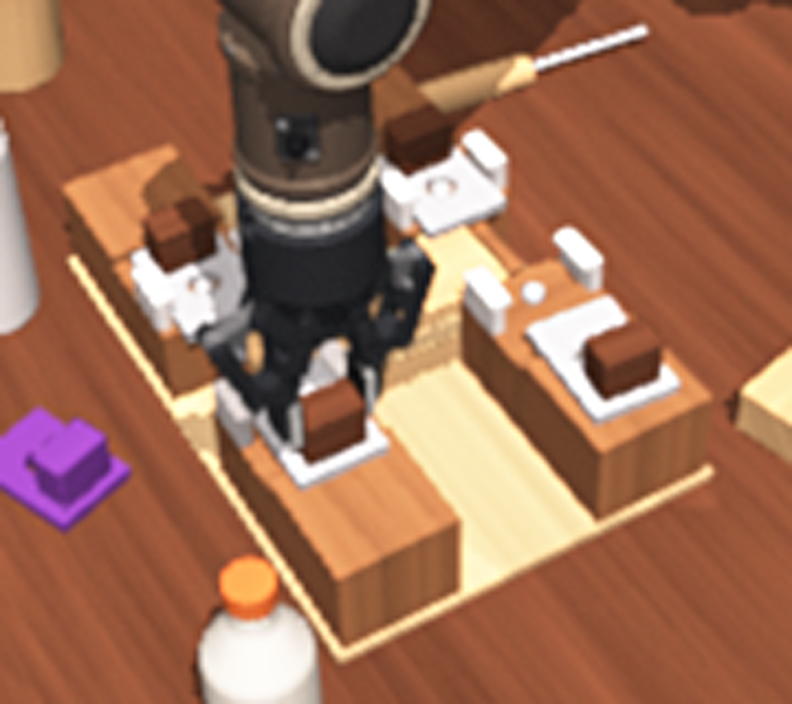

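```bash
python3 - <<'E'
from plate import *
z=np.load('pics/w38.npz'); p={k:z[k] for k in z.files}
print(ray(p,[(192,235.5),(312,235.5),(180,92),(328,92)],.0715))
crop(z['im'],170,200,350,260,4,'w38c')
E
python3 -m handwheel '[[[-0.6,-0.01,0],[0,0,0],0.2],[[-1.2,-0.01,0],[0,0,0],0.2],[[-1.8,-0.02,0],[0,0,0],0.2],[[-2.2,-0.02,0],[0,0,0],0.2],[[-2.2,-0.02,0],[0,0,0],0.2]]' 80; python3 - <<'E'
from plate import *
im,d,p=shot('wrist','w39'); st()
T,yt=tail(p,(200.4,209),(304.8,209),.0807,(.6576,.0425)); delta([*T,.113],yt)
im2,d2,p2=shot('scene','s39'); crop(im2,190,190,280,270,8,'s39c')
E
```

```text
[[0.62306227 0.09213546 0.0715    ]
 [0.693012   0.09138121 0.0715    ]
 [0.62175675 0.17127863 0.0715    ]
 [0.69799976 0.17051136 0.0715    ]]
time_s: 44.32
tcp_pos: [0.6586, 0.0704, 0.113]
ee_rot: [179.9, 0.1, 89.4]
contact_force: [0.0, -0.5, -2.7]
opening: 0.447
t44.38 [0.6586 0.0707 0.113 ] [1.7992e+02 5.0000e-02 8.9390e+01] F [-0.2  0.5 -2.7] op 0.446
tail w 0.0562 edge ang -0.65
hole [0.6577 0.0426]
hole in tool(xy planar) [-0.0281  0.0006] plate vs tool yaw -0.04
final tcp [0.6586 0.0705] yaw 89.33917715522067
shift cm [-0.01 -0.   -0.  ] turn rad [0.001 0.001 0.001] yaw-> 89.3
```

View pics/w39.png

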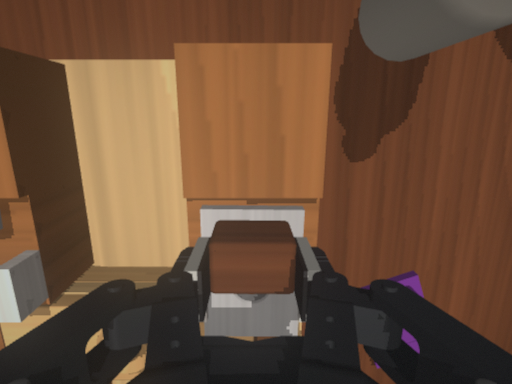

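View pics/w38c.png

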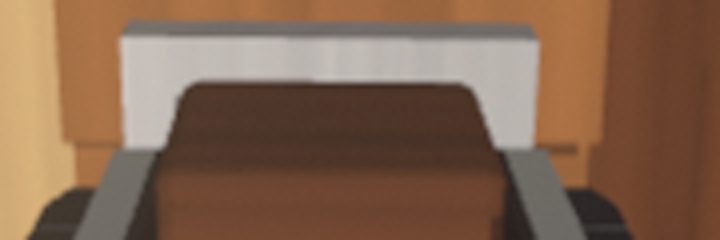

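```bash
python3 -m handwheel '[[[-0.06,0,0.2],[0,0,0],0.2],[[-0.06,0,0.4],[0,0,0],0.2],[[-0.06,0,0.6],[0,0,0],0.2],[[-0.06,0,0.8],[0,0,0],0.2],[[-0.06,0,0.92],[0,0,0],0.2]]' 80; python3 -m handwheel '[[[0,0,0],[0,0,0],0.75],[[0,0,0],[0,0,0],0.75],[[0,0,0],[0,0,0],0.75],[[0,0,0],[0,0,0],0.75],[[0,0,0],[0,0,0],0.75]]' 80; python3 - <<'E'
from plate import *
im,d,p=shot('wrist','w40'); st()
W=cloud(d,p); 
for uv in [(252,214),(215,214),(290,214)]: print(uv,W[uv[1],uv[0]].round(4))
E
```

```text
time_s: 45.05
tcp_pos: [0.6585, 0.0703, 0.1044]
ee_rot: [179.9, 0.0, 89.4]
contact_force: [-2.4, -0.5, 5.1]
opening: 0.445
time_s: 45.68
tcp_pos: [0.6585, 0.0703, 0.1044]
ee_rot: [179.9, 0.0, 89.4]
contact_force: [0.4, 0.3, -0.0]
opening: 0.746
t45.73 [0.6585 0.0703 0.1044] [1.7994e+02 5.0000e-02 8.9400e+01] F [-0.2 -0.4  0.5] op 0.751
(252, 214) [0.6577 0.086  0.0731]
(215, 214) [0.6378 0.086  0.0724]
(290, 214) [0.6783 0.0855 0.0723]
```

View pics/w40.png

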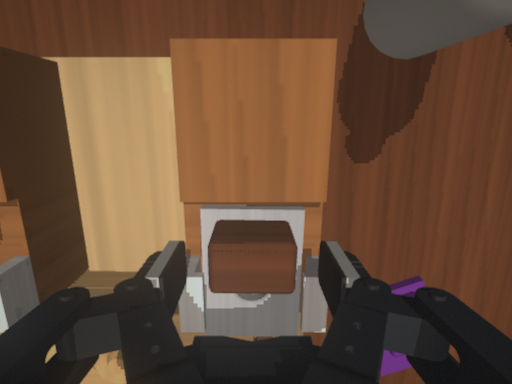

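```bash
python3 -m handwheel '[[[0,0,-1],[0,0,0],0.8],[[0,0,-5],[0,0,0],0.9],[[0,-2,-10],[0,0,0],1],[[2,-7,-14],[0,0,0],1],[[4,-12,-15.5],[0,0,0],1]]' 80; python3 -c "
from h import *
delta([.488,.12,.26],90)"
```

```text
time_s: 46.35
tcp_pos: [0.5399, 0.112, 0.2633]
ee_rot: [179.6, -0.0, 89.3]
contact_force: [-0.9, 1.2, -0.0]
opening: 1.001
shift cm [ 0.74 -5.2   0.29] turn rad [ 0.008 -0.    -0.012] yaw-> 90.0
```

```bash
python3 -m handwheel '[[[0.4,-3,0.2],[0.005,0,0],0.9],[[0.74,-5.2,0.3],[0.007,0,0],0.8],[[0.74,-5.2,0.3],[0.007,0,0],0.8],[[0.74,-5.2,0.3],[0.007,0,0],0.8],[[0.74,-5.2,0.3],[0.007,0,0],0.8]]' 80; python3 - <<'E'
from plate import *
im,d,p=shot('wrist','w41'); st(); np.savez('pics/w41.npz',im=im,d=d,**p)
uv=proj(p,[.4889,.1118,.0795])[0].astype(int); print(uv)
plate(im,p,tuple(int(k) for k in uv),r=52,tag='w41c')
c,n=blob(im,proj(p,[.488,.0432,.0705])[0],10,'pin'); print(c,n,ray(p,c,.0705))
E
```

```text
time_s: 46.98
tcp_pos: [0.489, 0.1199, 0.2601]
ee_rot: [179.9, -0.0, 89.3]
contact_force: [0.5, -0.6, -0.1]
opening: 0.799
t47.02 [0.4889 0.1198 0.2599] [ 1.7994e+02 -2.0000e-02  8.9300e+01] F [-0.5  0.2 -0.4] op 0.798
[252 191]
  edge [224 220] [227 144] len 0.0790 ang 85.8
  edge [227 144] [283 147] len 0.0552 ang 176.3
  edge [283 147] [276 224] len 0.0806 ang 85.6
  edge [276 224] [224 220] len 0.0549 ang 174.6
hole px [252.7 184.5] 538 [0.4889 0.119  0.0795]
[252.2991453  248.05128205] 117 [[0.48768574 0.04499285 0.0705    ]]
```

View pics/w41.png

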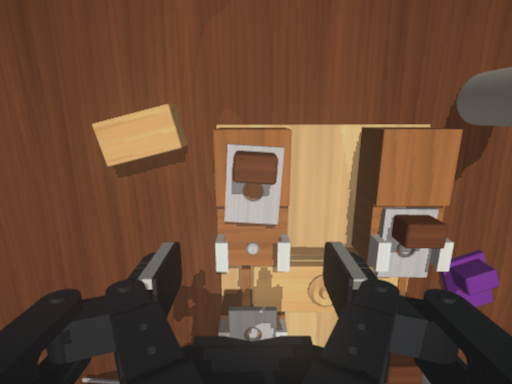

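View pics/w41c.png

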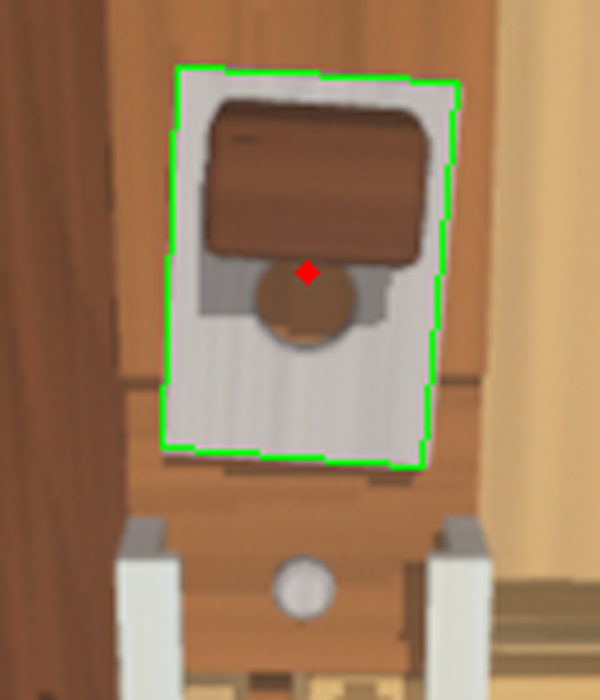

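```bash
python3 - <<'E'
from plate import *
z=np.load('pics/w41.npz'); p={k:z[k] for k in z.files}
G=ray(p,[(224,220),(227,144),(283,147),(276,224)],.0795)[:,:2]; c=G.mean(0); t=np.array([np.cos(np.radians(85.7)),np.sin(np.radians(85.7))])
print('centre',c,'hole',c-.006*t); b=c+.022*t; print(b)
delta([*b,.1075],85.7)
E
```

```text
centre [0.48871555 0.11850011] hole [0.48826568 0.112517  ]
[0.49036508 0.14043818]
shift cm [ 2.06  0.11 15.24] turn rad [ 0.001 -0.     0.063] yaw-> 85.7
```

```bash
python3 -m handwheel '[[[0.7,0,4],[0,0,0.03],0.8],[[1.5,0.1,8],[0,0,0.063],0.75],[[2,0.1,12],[0,0,0.063],0.75],[[2.05,0.1,15],[0,0,0.063],0.75],[[2.05,0.1,15],[0,0,0.063],0.75]]' 80; python3 - <<'E'
from h import *
delta([0.4904,.1404,.1075],85.7); shot('wrist','w42')
E
```

```text
time_s: 47.65
tcp_pos: [0.4881, 0.1398, 0.1071]
ee_rot: [-179.7, 0.1, 85.7]
contact_force: [0.5, -0.4, 0.3]
opening: 0.748
shift cm [ 0.08  0.22 -0.04] turn rad [-0.006  0.001 -0.   ] yaw-> 85.7
```

View pics/w42.png

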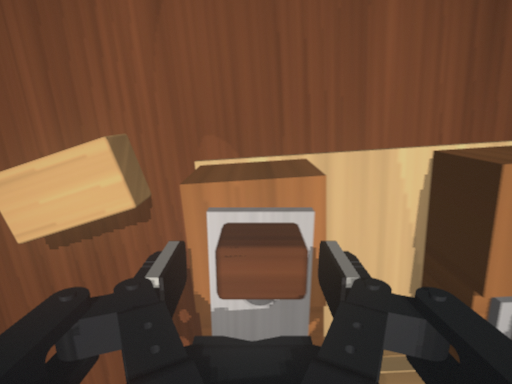

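```bash
python3 -m handwheel '[[[0.1,0.2,0],[-0.005,0,0],0.6],[[0.1,0.2,0],[-0.005,0,0],0.2],[[0.1,0.2,0],[-0.005,0,0],0.2],[[0.1,0.2,0],[-0.005,0,0],0.2],[[0.1,0.2,0],[-0.005,0,0],0.2]]' 80; python3 -m handwheel '[[[0,0,0],[0,0,0],0.2],[[0,0,0],[0,0,0],0.2],[[0,0,-0.1],[0,0,0],0.2],[[0,0,-0.17],[0,0,0],0.2],[[0,0,-0.17],[0,0,0],0.2]]' 80; python3 - <<'E'
from plate import *
im,d,p=shot('wrist','w43'); st(); np.savez('pics/w43.npz',im=im,d=d,**p); crop(im,180,190,330,300,5,'w43c')
E
```

```text
time_s: 48.32
tcp_pos: [0.4939, 0.1413, 0.1111]
ee_rot: [179.6, -0.1, 85.7]
contact_force: [0.9, -0.5, 6.9]
opening: 0.448
time_s: 48.95
tcp_pos: [0.4935, 0.1413, 0.1125]
ee_rot: [179.6, -0.0, 85.7]
contact_force: [0.4, 0.8, -2.6]
opening: 0.445
t49.00 [0.4936 0.1413 0.1125] [ 1.796e+02 -4.000e-02  8.566e+01] F [-0.7  0.2 -2.2] op 0.449
```

View pics/w43c.png

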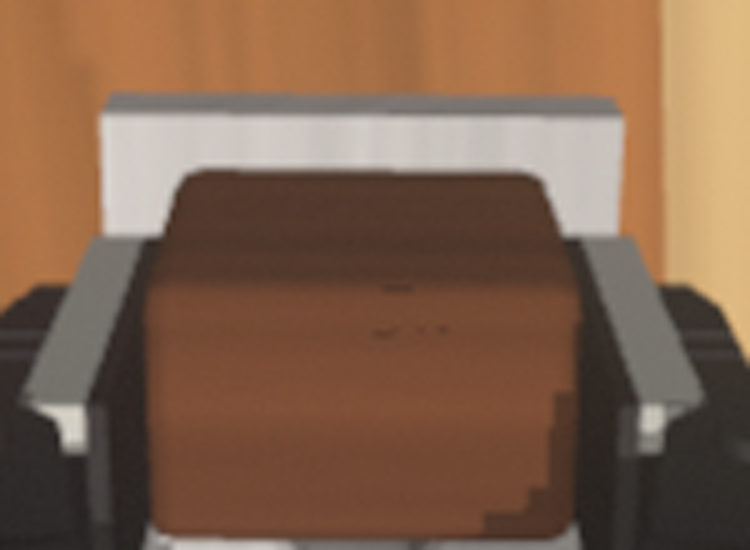

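```bash
python3 - <<'E'
from plate import *
z=np.load('pics/w43.npz'); p={k:z[k] for k in z.files}
T,yt=tail(p,(200.3,212.6),(304.9,213.2),.0809,(.4878,.0438))
pre=T+np.array([0.0122,1])*.072
delta([*pre,.1127],yt)
E
```

```text
tail w 0.0562 edge ang -4.81
hole [0.4905 0.1116]
hole in tool(xy planar) [-0.0298  0.0009] plate vs tool yaw -0.47
final tcp [0.4888 0.0736] yaw 89.76968666132088
shift cm [ 0.4  -0.42 -0.02] turn rad [ 0.007 -0.    -0.072] yaw-> 89.8
```

```bash
python3 -m handwheel '[[[0.1,-0.1,0],[0.003,0,-0.03],0.2],[[0.2,-0.25,0],[0.006,0,-0.05],0.2],[[0.3,-0.42,0],[0.006,0,-0.068],0.2],[[0.3,-0.42,0],[0.006,0,-0.068],0.2],[[0.3,-0.42,0],[0.006,0,-0.068],0.2]]' 80; python3 - <<'E'
from plate import *
im,d,p=shot('wrist','w44'); st(); np.savez('pics/w44.npz',im=im,d=d,**p); crop(im,180,190,330,300,5,'w44c')
T,yt=tail(p,(200.3,212.6),(304.9,213.2),.0809,(.4878,.0438)); delta([*T,.1127],yt)
E
```

```text
time_s: 49.62
tcp_pos: [0.4896, 0.1446, 0.1125]
ee_rot: [179.9, -0.0, 89.6]
contact_force: [0.6, 0.4, -3.3]
opening: 0.445
t49.67 [0.4897 0.1446 0.1125] [ 1.7993e+02 -3.0000e-02  8.9560e+01] F [ 0.1  0.9 -1.8] op 0.448
tail w 0.0562 edge ang -0.80
hole [0.4885 0.1149]
hole in tool(xy planar) [-0.0297  0.001 ] plate vs tool yaw -0.36
final tcp [0.4889 0.0735] yaw 89.66265574878865
shift cm [-7.11 -0.02 -0.02] turn rad [ 0.001 -0.    -0.002] yaw-> 89.7
```

View pics/w44.png

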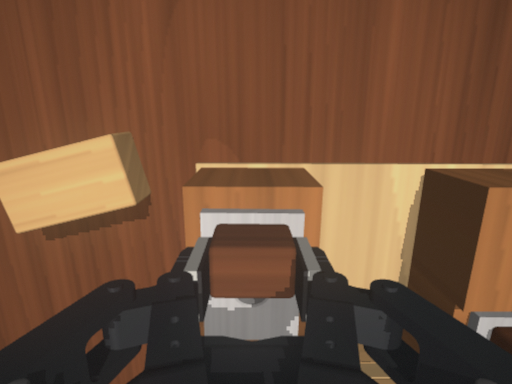

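```bash
python3 -m handwheel '[[[-0.5,0,0],[0,0,0],0.2],[[-1.6,0,0],[0,0,0],0.2],[[-3,-0.02,0],[0,0,0],0.2],[[-4.3,-0.02,0],[0,0,0],0.2],[[-5,-0.02,0],[0,0,0],0.2]]' 80; python3 - <<'E'
from plate import *
im,d,p=shot('wrist','w45'); st(); crop(im,170,80,350,270,4,'w45c'); np.savez('pics/w45.npz',im=im,d=d,**p)
T,yt=tail(p,(200.3,212.6),(304.9,213.2),.0809,(.4878,.0435)); delta([*T,.1127],yt)
E
```

```text
time_s: 50.3
tcp_pos: [0.489, 0.0934, 0.1125]
ee_rot: [179.9, -0.0, 89.5]
contact_force: [-0.1, -0.5, -2.7]
opening: 0.45
t50.35 [0.489  0.093  0.1125] [1.7994e+02 1.0000e-02 8.9490e+01] F [ 0.4 -0.8 -2.6] op 0.448
tail w 0.0562 edge ang -0.88
hole [0.4878 0.0636]
hole in tool(xy planar) [-0.0293  0.0009] plate vs tool yaw -0.37
final tcp [0.4889 0.0728] yaw 89.66585215219837
shift cm [-2.01  0.01 -0.02] turn rad [ 0.001  0.    -0.003] yaw-> 89.7
```

View pics/w45c.png

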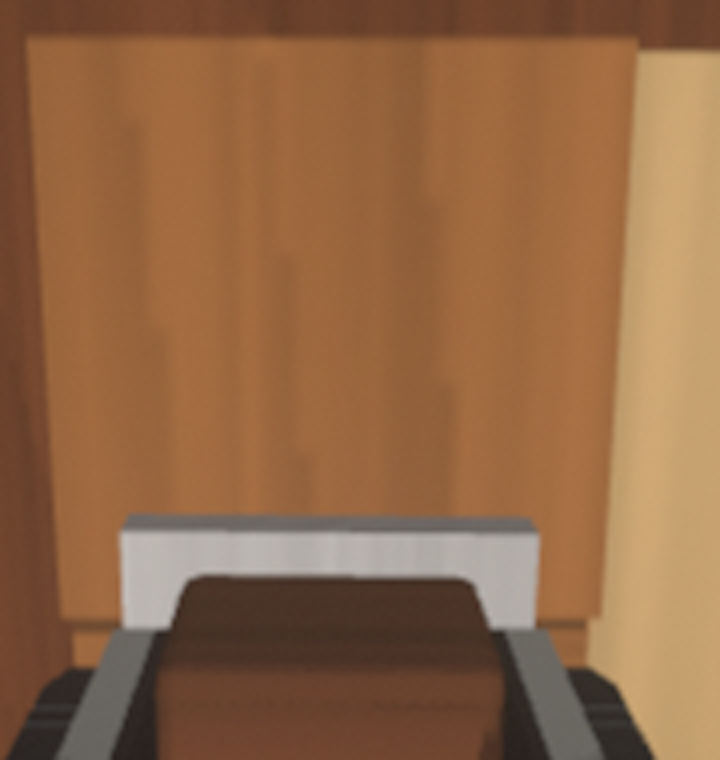

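```bash
python3 - <<'E'
from h import *
z=np.load('pics/w45.npz'); p={k:z[k] for k in z.files}
print(ray(p,[(187,234.3),(318,234.3),(176.7,89.5),(329.3,89.5)],.0715))
E
python3 -m handwheel '[[[-0.6,0,0],[0,0,0],0.2],[[-1.2,0,0],[0,0,0],0.2],[[-1.7,0,0],[0,0,-0.002],0.2],[[-2.02,0,0],[0,0,-0.002],0.2],[[-2.02,0,0],[0,0,-0.002],0.2]]' 80; python3 - <<'E'
from plate import *
im,d,p=shot('wrist','w46'); st()
T,yt=tail(p,(200.3,212.6),(304.9,213.2),.0809,(.4878,.0435)); delta([*T,.1127],yt)
E
```

```text
[[0.4503259  0.09398345 0.0715    ]
 [0.52638049 0.09326728 0.0715    ]
 [0.4501567  0.1733625  0.0715    ]
 [0.52843196 0.17266498 0.0715    ]]
time_s: 50.98
tcp_pos: [0.4888, 0.0726, 0.1125]
ee_rot: [179.9, 0.0, 89.6]
contact_force: [0.4, 0.2, -2.4]
opening: 0.449
t51.02 [0.4888 0.0728 0.1125] [179.95   0.    89.6 ] F [ 0.2 -0.3 -3.1] op 0.448
tail w 0.0562 edge ang -0.77
hole [0.4877 0.0429]
hole in tool(xy planar) [-0.0299  0.0009] plate vs tool yaw -0.37
final tcp [0.4889 0.0734] yaw 89.67370364752792
shift cm [ 0.06  0.01 -0.02] turn rad [ 0.001  0.    -0.001] yaw-> 89.7
```

```bash
python3 -m handwheel '[[[0.02,0.02,0.2],[0,0,0],0.2],[[0.02,0.02,0.4],[0,0,0],0.2],[[0.02,0.02,0.6],[0,0,0],0.2],[[0.02,0.02,0.8],[0,0,0],0.2],[[0.02,0.02,0.91],[0,0,0],0.2]]' 80; python3 -m handwheel '[[[0,0,0],[0,0,0],0.75],[[0,0,0],[0,0,0],0.75],[[0,0,0],[0,0,0],0.75],[[0,0,0],[0,0,0],0.75],[[0,0,0],[0,0,0],0.75]]' 80; python3 - <<'E'
from plate import *
im,d,p=shot('wrist','w47'); st()
W=cloud(d,p); 
for uv in [(252,217),(215,217),(290,217)]: print(uv,W[uv[1],uv[0]].round(4))
E
python3 -m handwheel '[[[0,0,-1],[0,0,0],0.8],[[0,0,-5],[0,0,0],0.9],[[0,0,-10],[0,0,0],1],[[-2,2,-16],[0,0,0],1],[[-5,4,-22],[0,0,0],1]]' 80;python3 -c "
from h import *
delta([.52,-.01,.4],90)"
```

```text
time_s: 51.65
tcp_pos: [0.489, 0.073, 0.1037]
ee_rot: [180.0, 0.0, 89.6]
contact_force: [-2.7, -0.1, 6.2]
opening: 0.45
time_s: 52.28
tcp_pos: [0.489, 0.073, 0.1037]
ee_rot: [180.0, 0.0, 89.6]
contact_force: [-1.0, -0.2, 0.3]
opening: 0.754
t52.33 [0.4889 0.073  0.1036] [179.99   0.    89.6 ] F [-0.1  0.3  0.6] op 0.746
(252, 217) [0.4881 0.0873 0.0729]
(215, 217) [0.4682 0.0874 0.0729]
(290, 217) [0.5085 0.0871 0.0728]
time_s: 52.95
tcp_pos: [0.5256, 0.0276, 0.3168]
ee_rot: [179.9, -0.0, 89.7]
contact_force: [0.8, -0.2, -1.0]
opening: 1.001
shift cm [-3.76 -0.52 -8.32] turn rad [ 0.002 -0.    -0.006] yaw-> 90.0
```

```bash
python3 -m handwheel '[[[-1.9,-0.2,-4],[0,0,0],1],[[-3.7,-0.5,-8],[0,0,0],1],[[-3.7,-0.5,-8],[0,0,0],1],[[-3.7,-0.5,-8],[0,0,0],1],[[-3.7,-0.5,-8],[0,0,0],1]]'; python3 - <<'E'
from plate import *
im,d,p=shot('wrist','w48'); st(); crop(im,190,20,430,290,2.2,'w48c')
im2,d2,p2=shot('scene','s48'); crop(im2,160,110,340,290,3.3,'s48c'); im3,_,_=shot('top','t48'); np.savez('pics/w48.npz',im=im,d=d,**p)
E
```

```text
time_s: 53.58
tcp_pos: [0.5193, -0.0089, 0.3949]
ee_rot: [-179.9, -0.0, 89.7]
contact_force: [-0.0, -0.8, -0.0]
opening: 0.998
t53.62 [ 0.5194 -0.0089  0.3949] [-1.7992e+02 -4.0000e-02  8.9720e+01] F [ 0.7 -0.6  0.4] op 0.996
```

View pics/w48c.png

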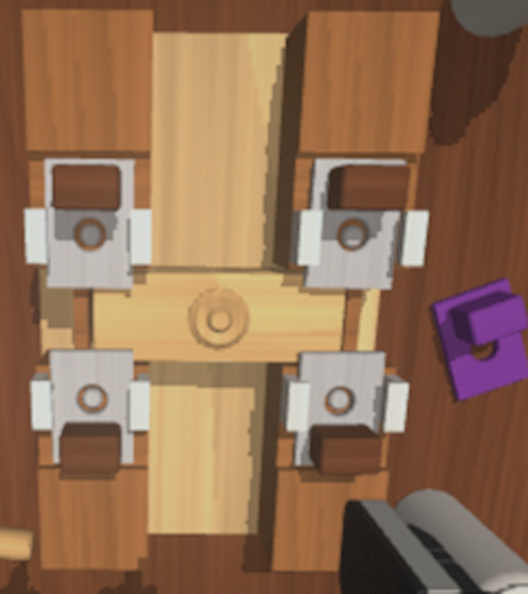

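View pics/s48c.png

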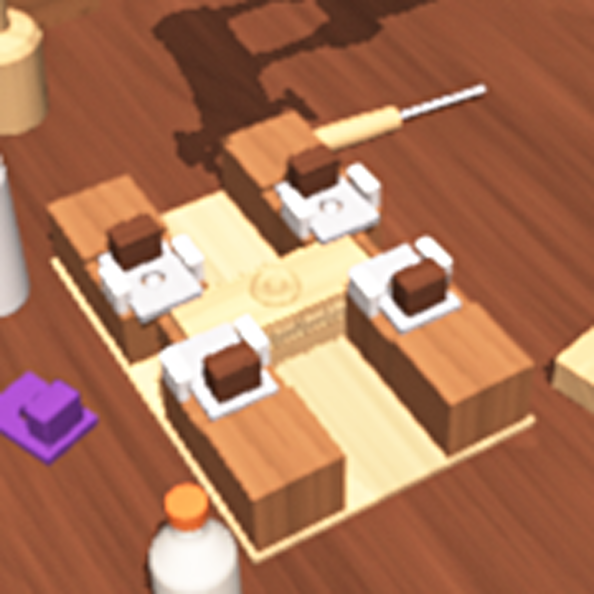

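View pics/s48.png

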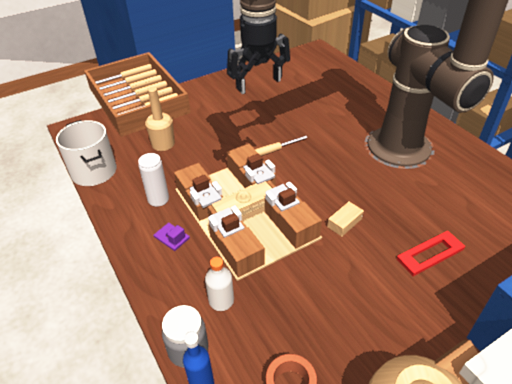

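```bash
python3 - <<'E'
from plate import *
z=np.load('pics/w48.npz'); p={k:z[k] for k in z.files}; W=cloud(z['d'],p)
for k,uv in dict(a=[(55,270),(125,270)],b=[(320,270),(385,270)],c=[(60,365),(125,365),(70,420)],d=[(305,365),(375,365)],face=[(110,315),(320,315),(170,350)]).items():
    print(k,[W[int(v/2.2+20),int(u/2.2+190),2].round(4) for u,v in uv])
a=cv2.imread('pics/scene0.png');b=cv2.imread('pics/s48.png')
m=(cv2.absdiff(a,b).max(2)>60).astype(np.uint8); n,l,s,c=cv2.connectedComponentsWithStats(m)
print([(tuple(c[i].round()),s[i,4]) for i in range(1,n) if s[i,4]>25])
E
```

```text
a [np.float64(0.0736), np.float64(0.0741)]
b [np.float64(0.0728), np.float64(0.0732)]
c [np.float64(0.0729), np.float64(0.0723), np.float64(0.0744)]
d [np.float64(0.073), np.float64(0.0743)]
face [np.float64(0.0636), np.float64(0.0633), np.float64(0.063)]
[((np.float64(240.0), np.float64(10.0)), np.int32(674)), ((np.float64(390.0), np.float64(22.0)), np.int32(1128)), ((np.float64(493.0), np.float64(8.0)), np.int32(404)), ((np.float64(257.0), np.float64(47.0)), np.int32(1976)), ((np.float64(472.0), np.float64(44.0)), np.int32(838)), ((np.float64(407.0), np.float64(34.0)), np.int32(43)), ((np.float64(442.0), np.float64(40.0)), np.int32(86)), ((np.float64(406.0), np.float64(66.0)), np.int32(453)), ((np.float64(448.0), np.float64(69.0)), np.int32(459)), ((np.float64(265.0), np.float64(66.0)), np.int32(104)), ((np.float64(291.0), np.float64(75.0)), np.int32(889)), ((np.float64(347.0), np.float64(76.0)), np.int32(79)), ((np.float64(387.0), np.float64(84.0)), np.int32(688)), ((np.float64(328.0), np.float64(74.0)), np.int32(36)), ((np.float64(469.0), np.float64(97.0)), np.int32(247)), ((np.float64(489.0), np.float64(76.0)), np.int32(46)), ((np.float64(351.0), np.float64(87.0)), np.int32(86)), ((np.float64(328.0), np.float64(89.0)), np.int32(283)), ((np.float64(315.0), np.float64(94.0)), np.int32(30)), ((np.float64(405.0), np.float64(100.0)), np.int32(58)), ((np.float64(339.0), np.float64(126.0)), np.int32(1407)), ((np.float64(254.0), np.float64(108.0)), np.int32(81)), ((np.float64(220.0), np.float64(133.0)), np.int32(1134)), ((np.float64(272.0), np.float64(186.0)), np.int32(1822)), ((np.float64(219.0), np.float64(211.0)), np.int32(1932)), ((np.float64(252.0), np.float64(210.0)), np.int32(223)), ((np.float64(379.0), np.float64(287.0)), np.int32(1183)), ((np.float64(317.0), np.float64(316.0)), np.int32(2010))]
```

```bash
python3 -c "
from h import *
st(); print(ctrl.sign_off())"
```

```text
t53.73 [ 0.5197 -0.0089  0.3953] [-1.7997e+02 -3.0000e-02  8.9720e+01] F [-0.  -0.4 -0.5] op 0.999
the job is handed in; nothing more can be done
None
```

The panel is laid up in the pocket in the order asked: back, plywood frame, then face with its rosette up. I let go of each board before fetching the next. All four plates were on the jig, and I slid each one under its lips and lowered it onto its pin. I handed the job in at 53.7 s with the gripper open and clear of everything.

- **Panel:** on release, the face's top measured 62–64 mm above the bench, against 62 mm expected. Its ends were at x = 0.487 and 0.657 m, square to the jig within about half a degree.
- **Plates:** all four tops read 72–74 mm, against 72 mm expected. Depth reads about 1 mm high here, as it does on the face. The pin is visible inside every hole in the last wrist picture.
- **Surroundings:** comparing the first and last scene pictures showed no change at the bottles, tools, offcut, red frame or purple plate.
- **Small disagreements:** the jig's x position differed by up to 2.7 mm between the top and wrist cameras, so I used the wrist views. The estimates of pins a and b differed by up to 2 mm, which is within the holes' 3.5 mm clearance.
- **Disturbances:** I saw no knocked board and no slackened grip during the run.

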